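# Test the reed blocks with the pogo probe and put the tester away

## Task

Take the orange test probe from its rest and touch its tip gently to the brass zero pad in the open tester, then to the brass stud of every reed block on the table in the order red, black, green, blue, white (skip colours that are not there), then to the zero pad once more, holding each touch for a full second. Afterwards stand the probe upright, tip down, in the open aluminium canister and close the tester's upper shell until its edges meet; leave the blocks lying flat and do not push the jar, key cover, clip or screw top about.

Things in the scene. Friction and masses are not known exactly. Their poses are not given: they have to be found in the camera images.
- probe: 70 g pogo-pin probe, 150 mm long: orange handle (16 mm diameter, 55 to 150 mm above the tip), steel shaft (7 mm diameter), sprung brass pin with 6 mm round tip. Origin at the unpressed tip, z along the handle away from it. Starts in its rest's sloping trough, tip down, handle leaning 20 degrees from vertical to the rest's -x; the trough reaches 92 mm up from the tip, the handle above is free
- probe_tip (a point): the end of the probe's brass pin; the pin gives up to 8 mm along the probe against a spring (about 0.8 N to start, 2.7 N fully in)
- rest: fixed rest: dark wooden base 120 x 70 x 15 mm with a sloping steel trough 29 mm wide; origin at the centre of the underside. The probe's tip sits at (40, 0, 32) mm in its frame and the probe rises towards its -x
- tester: fixed clamshell tester, a blue case of two hinged half shells, 130 (x) x 180 (y) mm; origin at the centre of the underside. The lower half is 36 mm high with an instrument deck 26 mm up; its hinge is along the +x rim
- zero_pad (a point): centre of the top of the tester's zero pad, a brass disc 14 mm in diameter on a black ring, at (-42, 45, 30) mm in the tester's frame, on the deck of the lower half
- tester_hinge (a point): middle of the tester's hinge line, which runs along the tester's y axis at its far rim, 36 mm up; axes parallel to the tester's
- shell (a joint): angle of the tester's upper half shell: 0 = closed, edges meeting; it starts at 1.05 to 1.3 rad open and stays where it is left (stiff hinge). The shell reaches 130 mm from the hinge and its outer face lies 22 mm above the hinge plane (58 mm above the table when closed)
- shell_edge (a point): middle of the upper half shell's free edge on its outer face (130 mm from the hinge)
- canister: loose open aluminium canister without its screw top, 56 mm outer and 48 mm inner diameter, 90 mm high, floor 4 mm thick; origin at the centre of the underside, z up
- canister_in (a point): centre of the canister's inner floor
- jar: bystander: squat brown glass jar of rivets with a tin lid, 68 mm diameter, 67 mm high
- key_cover: bystander: ruby red celluloid key cover, 130 x 19 x 8 mm
- grille_clip: bystander: chrome grille clip, 50 x 14 x 18 mm
- screw_top: bystander: the canister's aluminium screw top, 62 mm diameter, 18 mm high
- block_red: loose beechwood reed block, 84 x 32 x 28 mm, marked with a red disc and stripe on top (may be absent); origin at the centre of its underside, x along its length
- stud_red (a point): centre of the top of that block's brass test stud, a disc 14 mm in diameter standing 3 mm proud in the red disc, at (22, 0, 31) mm in the block's frame
- block_black: loose beechwood reed block, 84 x 32 x 28 mm, marked with a black disc and stripe on top (may be absent); origin at the centre of its underside, x along its length
- stud_black (a point): centre of the top of that block's brass test stud, a disc 14 mm in diameter standing 3 mm proud in the black disc, at (22, 0, 31) mm in the block's frame
- block_green: loose beechwood reed block, 84 x 32 x 28 mm, marked with a green disc and stripe on top (may be absent); origin at the centre of its underside, x along its length
- stud_green (a point): centre of the top of that block's brass test stud, a disc 14 mm in diameter standing 3 mm proud in the green disc, at (22, 0, 31) mm in the block's frame
- block_blue: loose beechwood reed block, 84 x 32 x 28 mm, marked with a blue disc and stripe on top (may be absent); origin at the centre of its underside, x along its length
- stud_blue (a point): centre of the top of that block's brass test stud, a disc 14 mm in diameter standing 3 mm proud in the blue disc, at (22, 0, 31) mm in the block's frame
- block_white: loose beechwood reed block, 84 x 32 x 28 mm, marked with a white disc and stripe on top (may be absent); origin at the centre of its underside, x along its length
- stud_white (a point): centre of the top of that block's brass test stud, a disc 14 mm in diameter standing 3 mm proud in the white disc, at (22, 0, 31) mm in the block's frame

How it is judged (in metres and radians):
On the way, in this order (a step that is already met when the one before it is completed fails the run):
1. the probe tip rests on the tester's brass zero pad for 0.8 s (distance between probe_tip and zero_pad below 0.008 m and contact force between probe and tester above 0.2 N), for 0.8 s.
2. the probe tip rests on the brass stud of the red block for 0.8 s (distance between probe_tip and stud_red below 0.008 m and contact force between probe and block_red above 0.2 N), for 0.8 s.
3. the probe tip rests on the brass stud of the black block for 0.8 s (distance between probe_tip and stud_black below 0.008 m and contact force between probe and block_black above 0.2 N), for 0.8 s.
4. the probe tip rests on the brass stud of the green block for 0.8 s (distance between probe_tip and stud_green below 0.008 m and contact force between probe and block_green above 0.2 N), for 0.8 s.
5. the probe tip rests on the brass stud of the blue block for 0.8 s (distance between probe_tip and stud_blue below 0.008 m and contact force between probe and block_blue above 0.2 N), for 0.8 s.
6. the probe tip rests on the brass stud of the white block for 0.8 s (distance between probe_tip and stud_white below 0.008 m and contact force between probe and block_white above 0.2 N), for 0.8 s.
7. the probe tip rests on the zero pad once more for 0.8 s (all of step 1), for 0.8 s.
At the end, for the whole second after the job is handed in: the probe stands tip down on the canister's floor (tip within 12 mm above it and inside the walls), leaning less than 0.5 rad and at rest; the canister is upright; the tester's shell is closed to within 0.04 rad; every block present lies stud up (within 0.15 rad) (horizontal distance between probe_tip and canister_in below 0.024 m and z of probe_tip in the frame of canister_in between -0.004 and 0.012 m and angle between probe's own z axis and vertical below 0.5 rad and angle between canister's own z axis and vertical below 0.1 rad and linear speed of probe below 0.03 m/s and value of joint shell below 0.04 rad and angle between each of block_red, block_black, block_green, block_blue, block_white's own z axis and vertical below 0.15 rad); the robot touches nothing.
It fails at once if a bystander (jar, key cover, grille clip, screw top) is pushed more than 30 mm (distance of any of jar, key_cover, grille_clip, screw_top from where it was at the start of the episode above 0.03 m).
It fails at once if the probe is pressed on a block or the tester with more than 20 N (contact force between probe and block_red above 20 N or contact force between probe and block_black above 20 N or contact force between probe and block_green above 20 N or contact force between probe and block_blue above 20 N or contact force between probe and block_white above 20 N or contact force between probe and tester above 20 N).
It fails at once if the canister is knocked over (angle between canister's own z axis and vertical above 0.6 rad).
Of block_red, block_black, block_green, block_blue, block_white only 3 to 5 are there at a start; the rules pass over those that are not, and their reading is None.
At some moment in a run one of block_red, block_black, block_green, block_blue, block_white may be knocked a few centimetres aside while the robot is not near it.
It also fails if it takes over 200 s, if anything falls off the work surface, if the arm or the gripper's body presses on something with over 40 N, if the wrist force passes 120 N, or if a joint passes its speed limit or range.

## Robot

A 7-joint arm with a two-finger parallel gripper is mounted at the origin on the work surface. World frame = base frame: x ahead of the robot, y to its left, z up, the work surface at z = 0. Lengths are in mm, angles in degrees, forces in N, time in s.
With the tool pointing down it reaches from about 425 to 925 mm from the base axis. Payload 6.8 kg.
Tool frame: the origin (TCP) lies between the finger pads; the fingertips stand 25 mm ahead of it and the grasp point (between the pads) lies 6 mm ahead of it; z points along the fingers, y is the direction in which the jaws open and shut (so a half turn about z gives the same grasp; the last joint's range is limited). The gripper opens to 85 mm and grips with 20 to 120 N. Pads are 22 mm wide; open, the fingers measure 114 mm over their backs; the gripper's body (76 mm by 85 mm) begins 54 mm behind the grasp point. The pads swing forward as they close: fully open they stand 13 mm farther back than shut.
Start: joints at [66.171, 27.33, 1.283, 89.118, -0.659, 63.558, -4.761], TCP at [204.508, -643.291, 256.308] pointing down, gripper open.
Joint ranges: [-169.35, 169.35], [-19.33, 120.38], [-80.79, 83.38], [13.8, 139.57], [-78.32, 258.32], [9.67, 109.79], [-169.56, 169.56]. Speed limits (degrees/s): [136.94, 136.94, 180, 180, 180, 180, 180].

## Interface

Orientations are given as a 3x3 rotation matrix whose columns are the frame's x, y, z axes.
In Python, from bench import manip gives the robot as it stands. The module is installed in compiled form; this text tells all that it offers.
- The arm moves only by the tool jog_arm, never from a script. Its argument "motion" is a list of rows, each a list of 3 entries, a list of its own where there are three numbers: the shift along the tool's x, y, z in cm, then the turn, a rotation vector about the tool's x, y, z in degrees, then the opening, from 0 (shut) to 1 (fully open). In form: [[[x, y, z], [wx, wy, wz], hand], ...]. A call has 1 to 20 rows; each row shifts and turns the commanded pose from where the row before left it, along the tool's axes as they then stand; what a row does not reach is not made up. A row lasts 1/12 s, in which the tool goes at most 41.7 mm and 7.16 degrees, less where a joint would pass 70% of its speed; a pose out of reach is approached as far as the arm can. A call with a gripper value outside its range is refused whole. The fingers move at their own pace and stop on an object; "grip_force" is the grip in N (left out, the last holds). Time passes only in rows, so rows that do not move let the fingers close. It gives the time, the measured TCP pose, the force and the opening at its end, in the units of the state.
- manip.state(): the state, without advancing time (a new reading comes with each control period).
- manip.capture(name): name is "side" or "top" or "wrist"; returns (picture, depth): 480x640x3 uint8, red, green, blue; 480x640 float32, mm along the optical axis (not along the pixel's ray), 0 where there is no reading.
- manip.camera_model(name): a dict with "fx", "fy", "cx", "cy" (pixels), "world_from_camera" (4x4, takes a point from camera to world coordinates). Camera axes: x right, y up, looking along -z (the intrinsics and any distortion apply to the point x, -y, -z); pixel columns grow to the right and rows downward; lengths in mm; the calibration is good to about 2 mm. A picture is of the moment at which its call begins: read the wrist's pose just before it. camera_model takes no time and is no camera call; for the wrist camera it gives the pose at the moment of the call.
- manip.job_done(): hands the job in, once; it reports no verdict.
The state is a dict: "time": time; "qpos": joint angles; "qd": joint speeds; "joint_torque": joint torques, N m; "tool_pos": TCP position; "ee_rot": TCP orientation; "force": force on the tool from outside, world axes, zero at the start; "wrist_torque": the same for the moment, N m; "finger_gap": opening from 0.0 (shut) to 1.0 (fully open).
Only numpy, scipy, OpenCV 4.12 (cv2) and the standard library are available. Lean on these libraries where they do the work, as an engineer would, in place of code of your own. Each camera call takes 0.05 s, during which the arm holds its last target.

## Working session

There is one attempt and no reset: what is moved stays moved. The work goes in short steps, Python scripts to look and compute and a tool call to move; the robot and the scene stay as the last step left them, time stands still between calls to the robot, and variables do not carry over. Pictures are saved under pics/ and viewed, and the job is handed in when it is done.

Besides the shell and the picture viewer there is one more tool, called after "Call:" as name([rows], argument=value, ...), one row to a line, values as JSON. jog_arm: Moves the arm, as the interface text tells. Its arguments: {"type":"object","properties":{"motion":{"type":"array","items":{"type":"array"}},"grip_force":{"type":"number"}},"required":["motion"]}

```bash
mkdir -p pics; ls; cat > h.py <<'E'
import numpy as np, cv2
from bench import manip
def snap(n,f):
    m=manip.camera_model(n); p,d=manip.capture(n)
    cv2.imwrite('pics/'+f+'.png',cv2.cvtColor(p,cv2.COLOR_RGB2BGR))
    np.savez('pics/'+f+'.npz',p=p,d=d,**{k:np.array(v) for k,v in m.items()})
    return p,d,m
def cloud(d,m):
    v,u=np.mgrid[0:480,0:640]
    x=(u-m['cx'])/m['fx']*d; y=(v-m['cy'])/m['fy']*d
    P=np.stack([x,-y,-d,np.ones_like(d)],-1)
    return (P@np.array(m['world_from_camera']).T)[...,:3]
def load(f):
    z=np.load('pics/'+f+'.npz'); m={k:z[k] for k in z.files}
    return z['p'],z['d'],m
E
python3 - <<'E'
from h import *
for n in('top','side','wrist'):
    p,d,m=snap(n,n+'0'); print(n,{k:(v if np.ndim(v)==0 else np.round(v,3).tolist()) for k,v in m.items()})
s=manip.state()
for k,v in s.items(): print(k,np.round(v,3).tolist())
E
```

```text
pics
top {'fx': 434.4904897766537, 'fy': 434.4904897766537, 'cx': 319.3011477725149, 'cy': 235.6830225551771, 'world_from_camera': [[-0.004, 0.993, -0.119, 443.012], [-1.0, -0.003, 0.005, -9.203], [0.004, 0.119, 0.993, 861.179], [0.0, 0.0, 0.0, 1.0]]}
side {'fx': 466.95751224918536, 'fy': 466.95751224918536, 'cx': 320.4002906893882, 'cy': 241.09480901602146, 'world_from_camera': [[-0.996, 0.062, -0.059, 508.094], [-0.086, -0.722, 0.686, 555.265], [-0.0, 0.689, 0.725, 659.645], [0.0, 0.0, 0.0, 1.0]]}
wrist {'fx': 379.7181175130101, 'fy': 379.7181175130101, 'cx': 315.35711047422296, 'cy': 244.15390213392035, 'world_from_camera': [[0.303, 0.905, 0.298, 280.072], [-0.953, 0.288, 0.094, -617.973], [-0.001, -0.313, 0.95, 373.471], [0.0, 0.0, 0.0, 1.0]]}
time 0.15
qpos [66.17, 27.365, 1.282, 89.163, -0.658, 63.558, -4.762]
qd [0.039, -0.208, 0.004, -0.131, -0.05, 0.023, 0.038]
joint_torque [0.003, -59.693, 1.61, -28.149, 0.013, 0.007, -0.0]
tool_pos [204.365, -642.902, 255.571]
ee_rot [[0.953, 0.303, -0.001], [0.303, -0.953, 0.001], [-0.0, -0.001, -1.0]]
force [-0.077, 0.632, 0.57]
wrist_torque [-0.009, 0.0, -0.017]
finger_gap 1.0
```

View pics/top0.png

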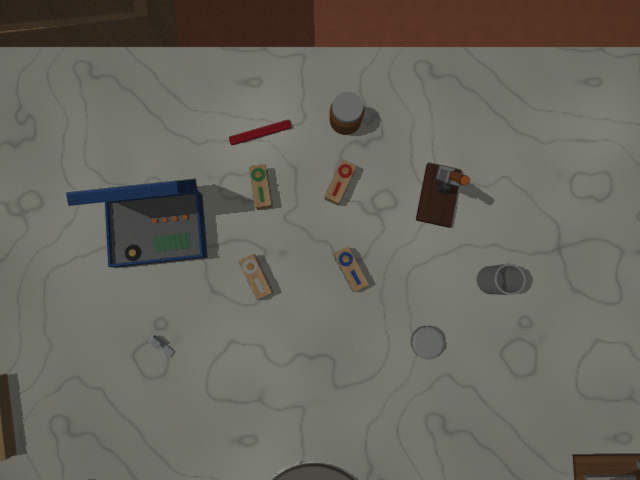

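View pics/side0.png

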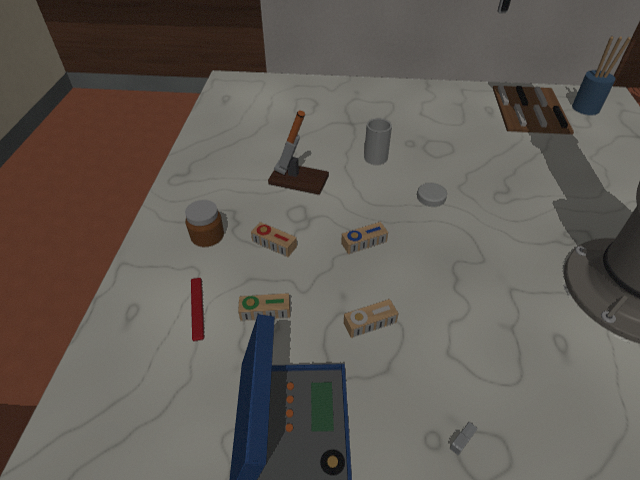

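View pics/wrist0.png

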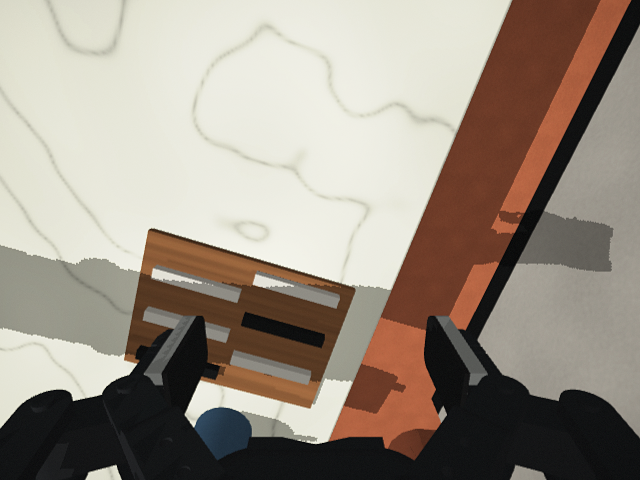

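```bash
python3 - <<'E'
from h import *
p,d,m=load('top0'); W=cloud(d,m)
c=[]
for f,n in(('top0','T'),('side0','S')):
    p,d,m=load(f); W=cloud(d,m)
    hsv=cv2.cvtColor(p,cv2.COLOR_RGB2HSV)
    if n=='T': roi=(slice(150,235),slice(410,500)); pads=[(133,253),(258,174),(345,170),(346,259),(250,267)]
    else: roi=(slice(100,200),slice(260,335)); pads=[(332,461),(251,302),(264,230),(354,236),(361,317)]
    H=hsv[roi];X=W[roi]
    o=(H[...,0]<15)&(H[...,1]>150)&(H[...,2]>90)&(X[...,2]>60)
    print(n,'orange',o.sum(),X[o].min(0),X[o].max(0))
    Q=X[o]; mu=Q.mean(0); _,_,V=np.linalg.svd(Q-mu); print(mu,V[0])
    steel=(H[...,1]<60)&(X[...,2]>25)&(X[...,2]<160)
    print('steel',X[steel].min(0),X[steel].max(0))
    b=(X[...,2]>10)&(X[...,2]<19)
    pts=X[b][:,:2].astype(np.float32); print('base',b.sum(),cv2.minAreaRect(pts))
    for u,v in pads: print((u,v),np.round(np.median(W[v-1:v+2,u-1:u+2].reshape(-1,3),axis=0),1))
    cv2.imwrite('pics/z%s.png'%n,cv2.resize(cv2.cvtColor(p[roi],cv2.COLOR_RGB2BGR),None,fx=6,fy=6)[:600,:800])
E
```

```text
T orange 60 [ 609.78826839 -255.35869056  167.56599954] [ 622.38327975 -242.47613888  176.18208707]
[ 616.1304187  -248.98237898  171.41006803] [-0.80802902 -0.48946509 -0.32789178]
steel [ 621.67839468 -276.92873933   25.88661328] [ 681.1029212  -238.4244257   116.62766127]
base 1608 ((627.7327270507812, -252.019775390625), (70.44891357421875, 121.13170623779297), 77.62107849121094)
(133, 253) [510.3 344.2  29.3]
(258, 174) [664.  106.5  31. ]
(345, 170) [672.3 -64.   29.8]
(346, 259) [497.2 -63.9  31.1]
(250, 267) [482.6 119.5  30.1]
S orange 102 [ 609.83495055 -255.08986157  104.71056132] [ 644.65887988 -239.75600074  174.55151122]
[ 627.50747335 -245.1564535   145.52402967] [ 0.379511   -0.00516689 -0.9251728 ]
steel [ 611.9459523  -275.59119796   25.08477407] [ 679.42020052 -235.01247041  158.30654474]
base 910 ((626.0814208984375, -250.14498901367188), (74.1203384399414, 119.52193450927734), 75.99699401855469)
(332, 461) [511.3 346.6  29.7]
(251, 302) [662.2 108.   30.6]
(264, 230) [669.  -59.7  29.5]
(354, 236) [498.  -59.4  30.9]
(361, 317) [480.2 122.5  30.6]
```

```bash
cat > meas.py <<'E'
from h import *
def blocks(f,boxes):
    p,d,m=load(f); W=cloud(d,m)
    hsv=cv2.cvtColor(p,cv2.COLOR_RGB2HSV)
    for nm,(x,y,xx,yy) in boxes.items():
        P=W[y:yy,x:xx]; H=hsv[y:yy,x:xx]
        top=(P[...,2]>25)&(P[...,2]<34)
        k,l,st,_=cv2.connectedComponentsWithStats(top.astype(np.uint8))
        j=1+np.argmax(st[1:,4]); t=l==j
        q=P[t]; r=cv2.minAreaRect(q[:,:2].astype(np.float32))
        bx=cv2.boxPoints(r); e=bx[1]-bx[0]; e2=bx[2]-bx[1]
        if np.hypot(*e)<np.hypot(*e2): e=e2
        e=e/np.hypot(*e); c=np.array(r[0])
        lo={'red':lambda h:((h[...,0]<8)|(h[...,0]>172))&(h[...,1]>150),'green':lambda h:(h[...,0]>45)&(h[...,0]<85)&(h[...,1]>90),'blue':lambda h:(h[...,0]>100)&(h[...,0]<130)&(h[...,1]>110),'white':lambda h:(h[...,1]<45)}[nm](H)&t
        # centroid of colour along axis: ring biggest comp
        k,l,st,cc=cv2.connectedComponentsWithStats(lo.astype(np.uint8),connectivity=8)
        j=1+np.argmax(st[1:,4]); ring=P[l==j]; rc=cv2.minEnclosingCircle(ring[:,:2].astype(np.float32))
        if np.dot(np.array(rc[0])-c,e)<0: e=-e
        print(f,nm,'rect',np.round(c,1),np.round(r[1],1),'dir deg %.1f'%np.degrees(np.arctan2(e[1],e[0])),'stud by rect',np.round(c+22*e,1),'ring',np.round(rc[0],1),'r %.1f'%rc[1],'z %.1f'%np.median(q[:,2]))
if __name__=='__main__':
    blocks('top0',dict(green=(240,155,280,215),red=(320,150,362,212),blue=(328,240,375,297),white=(232,247,278,305)))
    blocks('side0',dict(green=(230,285,300,325),red=(243,215,305,260),blue=(335,215,395,255),white=(335,292,405,340)))
    for f,boxes in (('top0',dict(can=(470,255,540,305),lid=(405,320,450,365),jar=(325,85,370,140),clip=(145,330,180,362),key=(222,115,298,150),tester=(60,170,215,275))),('side0',dict(can=(355,112,400,170),tester=(225,310,360,480)))):
        p,d,m=load(f); W=cloud(d,m)
        for nm,(x,y,xx,yy) in boxes.items():
            P=W[y:yy,x:xx]; q=P[P[...,2]>6]
            print(f,nm,'min',np.round(q.min(0),1),'max',np.round(q.max(0),1))
            if nm=='can':
                t=q[q[:,2]>84]; print('  rim',cv2.minEnclosingCircle(t[:,:2].astype(np.float32)))
            if nm=='tester':
                t=P[(P[...,2]>32)&(P[...,2]<39)]; print('  rim',cv2.minAreaRect(t[:,:2].astype(np.float32)))
                t=P[(P[...,2]>45)]; 
                i=np.argsort(t[:,2])[-8:]; print('  top shell',np.round(t[i],1).tolist())
    p,d,m=load('top0');W=cloud(d,m)
    for (u,v) in [(70,200),(120,196),(180,188),(90,192),(160,184)]: print((u,v),np.round(W[v,u],1))
E
python3 meas.py
```

```text
top0 green rect [642.5 102.7] [84.  33.2] dir deg 9.2 stud by rect [664.3 106.2] ring [664.4 107.3] r 13.5 z 28.1
top0 red rect [651.6 -54.7] [33.2 84.2] dir deg -25.5 stud by rect [671.5 -64.2] ring [671.5 -64. ] r 14.0 z 28.0
top0 blue rect [479.1 -73.5] [83.8 33.9] dir deg 27.9 stud by rect [498.5 -63.2] ring [498.1 -63.2] r 13.0 z 27.8
top0 white rect [465.2 110.4] [83.5 33.4] dir deg 25.9 stud by rect [485.  120.1] ring [484.5 120.5] r 13.9 z 28.2
side0 green rect [641.9 105. ] [83.8 33.6] dir deg 10.1 stud by rect [663.6 108.9] ring [664.2 106.8] r 14.3 z 27.6
side0 red rect [650.7 -52.7] [35.  84.7] dir deg -25.0 stud by rect [670.6 -62. ] ring [670.5 -64. ] r 14.8 z 27.4
side0 blue rect [478.4 -71.5] [84.8 35.3] dir deg 28.2 stud by rect [497.8 -61.1] ring [496.9 -63.7] r 13.6 z 27.6
side0 white rect [464.1 112.3] [83.9 34.5] dir deg 25.5 stud by rect [484.  121.8] ring [484.4 120.8] r 14.7 z 27.8
top0 can min [ 430.2 -378.     6. ] max [485.3  -9.2 861.2]
  rim ((450.0006103515625, -193.58731079101562), 184.5165557861328)
top0 lid min [ 309.1 -249.3    7.2] max [443.   -9.2 
[... 470 characters left out ...]
-9.2, 861.2], [443.0, -9.2, 861.2], [443.0, -9.2, 861.2]]
side0 can min [ 429.  -377.9    6. ] max [508.1 555.3 659.6]
  rim ((478.78887939453125, 88.67425537109375), 467.5102844238281)
side0 tester min [481.4 105.3   6.1] max [681.2 555.3 659.6]
  rim ((547.7109375, 244.59988403320312), (120.82450103759766, 247.98060607910156), 0.4548969268798828)
  top shell [[508.1, 555.3, 659.6], [508.1, 555.3, 659.6], [508.1, 555.3, 659.6], [508.1, 555.3, 659.6], [508.1, 555.3, 659.6], [508.1, 555.3, 659.6], [508.1, 555.3, 659.6], [508.1, 555.3, 659.6]]
(70, 200) [586.3 393.7 163.3]
(120, 196) [593.  313.2 162.1]
(180, 188) [608.6 219.2 151.2]
(90, 192) [598.8 360.2 166.6]
(160, 184) [611.9 247.3 165.9]
```

```bash
python3 - <<'E'
from h import *
p,_,_=load('top0'); cv2.imwrite('pics/t1.png',cv2.resize(cv2.cvtColor(p[160:280,55:215],cv2.COLOR_RGB2BGR),None,fx=5,fy=5,interpolation=cv2.INTER_NEAREST))
p,_,_=load('side0'); cv2.imwrite('pics/s1.png',cv2.resize(cv2.cvtColor(p[300:480,200:400],cv2.COLOR_RGB2BGR),None,fx=3.3,fy=3.3,interpolation=cv2.INTER_NEAREST))
E
```

```text
(no output)
```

View pics/t1.png

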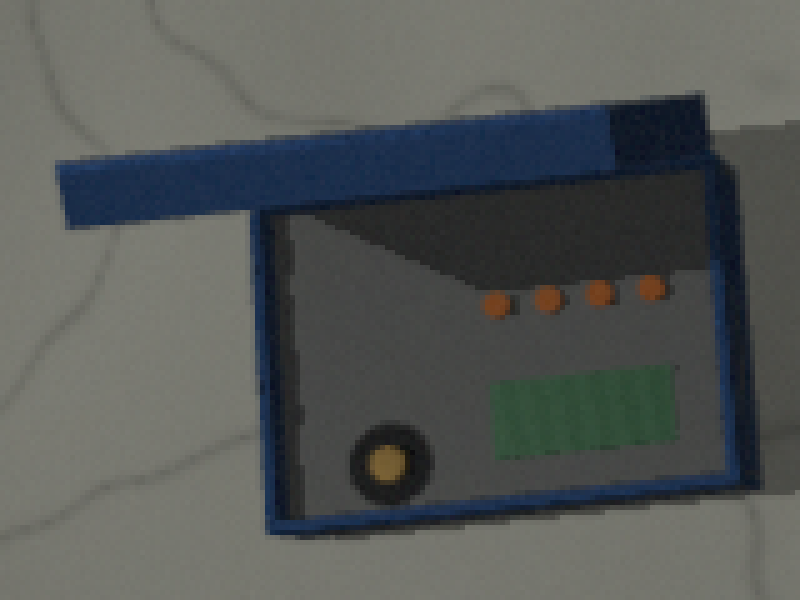

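View pics/s1.png

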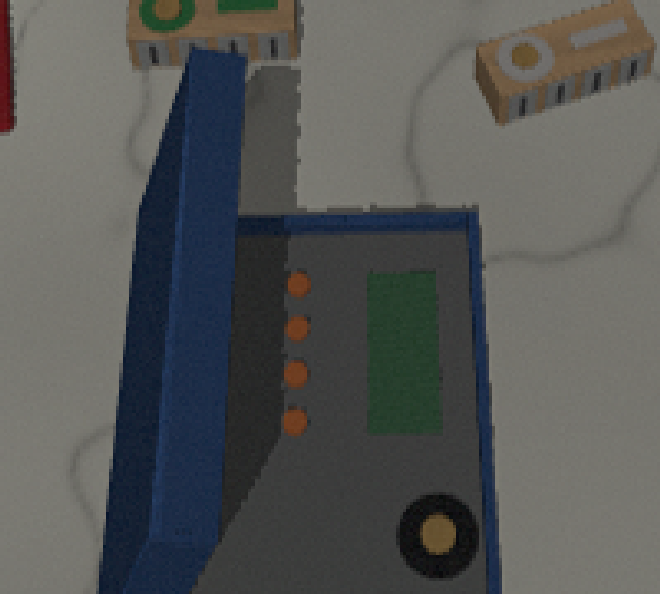

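```bash
python3 - <<'E'
from h import *
for f,(x,y,xx,yy) in (('top0',(470,255,540,305)),('side0',(355,112,400,170))):
    p,d,m=load(f);W=cloud(d,m)[y:yy,x:xx]; D=d[y:yy,x:xx]
    t=W[(D>0)&(W[...,2]>86)&(W[...,2]<95)]
    print(f,len(t),t[:,2].max(),cv2.minEnclosingCircle(t[:,:2].astype(np.float32)))
E
```

```text
top0 232 92.18058218865622 ((457.1913146972656, -349.9149169921875), 28.239023208618164)
side0 114 91.26519241429003 ((457.22332763671875, -347.343994140625), 30.077795028686523)
```

```bash
cat > plan.py <<'E'
from h import *
from scipy.spatial.transform import Rotation as R
def plan(pos,rot=None,st=None):
    s=manip.state(); p0=np.array(s['tool_pos']); R0=np.array(s['ee_rot'])
    R1=R0 if rot is None else np.array(rot)
    rv=np.degrees(R.from_matrix(R0.T@R1).as_rotvec())
    n=int(np.ceil(np.linalg.norm(rv)/6.5))
    t=R1.T@(np.array(pos)-p0)/10
    k=int(np.ceil(np.linalg.norm(t)/3.8))
    print('turn total',rv.round(2),'rows',n,'each',(rv/max(n,1)).round(2)); print('then shift cm (new tool axes)',t.round(2),'rows',k,'each',(t/max(k,1)).round(3))
    t0=R0.T@(np.array(pos)-p0)/10; print('shift in old axes',t0.round(2))
def frame(z,y):
    z=np.array(z,float);z/=np.linalg.norm(z);y=np.array(y,float);y-=z*(y@z);y/=np.linalg.norm(y)
    return np.stack([np.cross(y,z),y,z],1)
def st():
    s=manip.state()
    print('t',round(s['time'],2),'pos',np.round(s['tool_pos'],1),'F',np.round(s['force'],2),'gap',round(s['finger_gap'],3)); print(np.round(s['ee_rot'],4).tolist(),np.round(s['qpos'],1))
E
python3 - <<'E'
from plan import *
T=np.array([666,-259.6,32]);u=np.array([-.334,.0735,.940]);u/=np.linalg.norm(u)
F=frame(-u,(-.215,-.977,0))
print(F.round(3)); plan(T+210*u,F)
E
```

```text
[[ 0.918 -0.215  0.334]
 [-0.202 -0.977 -0.073]
 [ 0.342 -0.    -0.94 ]]
turn total [-5.31 19.56 29.73] rows 6 each [-0.89  3.26  4.95]
then shift cm (new tool axes) [ 26.98 -47.36  12.61] rows 15 each [ 1.799 -3.157  0.841]
shift in old axes [ 49.39 -26.13   2.65]
```

Call:
jog_arm([
  [[1.8, -3.16, 0.84], [0, 0, 0], 1],
  [[1.8, -3.16, 0.84], [0, 0, 0], 1],
])

```text
time: 0.32
tool_pos: [218.7, -572.7, 238.9]
ee_rot: [[0.954, 0.3, -0.0], [0.3, -0.954, -0.001], [-0.001, 0.001, -1.0]]
force: [0.2, 0.4, 0.1]
finger_gap: 1.0
```

Call:
jog_arm([
  [[0, 0, 0], [-0.89, 3.26, 4.95], 1],
  [[0, 0, 0], [-0.89, 3.26, 4.95], 1],
  [[0, 0, 0], [-0.89, 3.26, 4.95], 1],
  [[0, 0, 0], [-0.89, 3.26, 4.95], 1],
  [[0, 0, 0], [-0.89, 3.26, 4.95], 1],
  [[0, 0, 0], [-0.89, 3.26, 4.95], 1],
  [[0, 0, 0], [0, 0, 0], 1],
  [[0, 0, 0], [0, 0, 0], 1],
  [[0, 0, 0], [0, 0, 0], 1],
])

```text
time: 1.07
tool_pos: [220.2, -572.2, 239.6]
ee_rot: [[0.919, -0.212, 0.334], [-0.198, -0.977, -0.074], [0.342, 0.002, -0.94]]
force: [1.0, 0.4, 0.4]
finger_gap: 0.997
```

```bash
python3 - <<'E'
from plan import *
T=np.array([666,-259.6,32]);u=np.array([-.334,.0735,.940]);u/=np.linalg.norm(u)
F=frame(-u,(-.215,-.977,0))
plan(T+210*u,F);st()
E
```

```text
turn total [0.04 0.01 0.23] rows 1 each [0.04 0.01 0.23]
then shift cm (new tool axes) [ 27.5  -40.11  11.1 ] rows 14 each [ 1.965 -2.865  0.793]
shift in old axes [ 27.67 -40.    11.06]
t 1.07 pos [ 220.2 -572.2  239.6] F [0.96 0.41 0.36] gap 0.997
[[0.9187, -0.2115, 0.3336], [-0.1981, -0.9774, -0.0742], [0.3418, 0.0021, -0.9398]] [ 72.1  18.9  -0.9 106.8 -23.5  46.1 -15.7]
```

Call:
jog_arm([
  [[1.97, -2.86, 0.79], [0, 0, 0], 1],
  [[1.97, -2.86, 0.79], [0, 0, 0], 1],
  [[1.97, -2.86, 0.79], [0, 0, 0], 1],
  [[1.97, -2.86, 0.79], [0, 0, 0], 1],
  [[1.97, -2.86, 0.79], [0, 0, 0], 1],
  [[1.97, -2.86, 0.79], [0, 0, 0], 1],
  [[1.97, -2.86, 0.79], [0, 0, 0], 1],
  [[1.97, -2.86, 0.79], [0, 0, 0], 1],
  [[1.97, -2.86, 0.79], [0, 0, 0], 1],
  [[1.97, -2.86, 0.79], [0, 0, 0], 1],
  [[1.97, -2.86, 0.79], [0, 0, 0], 1],
  [[1.97, -2.86, 0.79], [0, 0, 0], 1],
  [[1.97, -2.86, 0.79], [0, 0, 0], 1],
  [[1.97, -2.86, 0.79], [0, 0, 0], 1],
  [[0, 0, 0], [0, 0, 0], 1],
  [[0, 0, 0], [0, 0, 0], 1],
  [[0, 0, 0], [0, 0, 0], 1],
])

```text
time: 2.48
tool_pos: [596.1, -244.3, 229.4]
ee_rot: [[0.918, -0.212, 0.334], [-0.198, -0.977, -0.075], [0.342, 0.003, -0.94]]
force: [-0.5, -0.2, 0.1]
finger_gap: 0.998
```

```bash
python3 - <<'E'
from plan import *
T=np.array([666,-259.6,32]);u=np.array([-.334,.0735,.940]);u/=np.linalg.norm(u)
F=frame(-u,(-.215,-.977,0))
snap('wrist','w1');plan(T+130*u,F);st()
E
```

```text
turn total [ 0.13 -0.01  0.08] rows 1 each [ 0.13 -0.01  0.08]
then shift cm (new tool axes) [ 0.02 -0.13  8.02] rows 3 each [ 0.007 -0.044  2.672]
shift in old axes [ 0.02 -0.15  8.01]
t 2.53 pos [ 595.4 -245.4  229.4] F [ 0.17 -0.13  0.48] gap 1.005
[[0.918, -0.2143, 0.3337], [-0.2005, -0.9768, -0.0757], [0.3421, 0.0026, -0.9396]] [ 20.9  17.9  -4.  109.8  -0.6  32.4 -84.5]
```

View pics/w1.png

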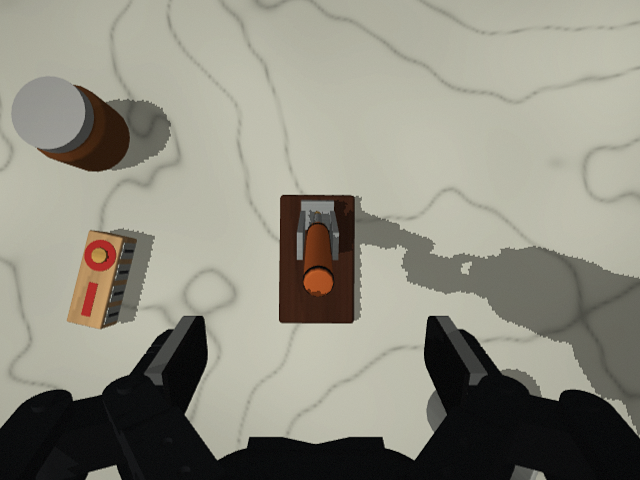

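Call:
jog_arm([
  [[0, -0.03, 2.0], [0, 0, 0], 1],
  [[0, -0.03, 2.0], [0, 0, 0], 1],
  [[0, -0.03, 2.0], [0, 0, 0], 1],
  [[0, -0.03, 2.0], [0, 0, 0], 1],
  [[0, 0, 0], [0, 0, 0], 1],
  [[0, 0, 0], [0, 0, 0], 1],
  [[0, 0, 0], [0, 0, 0], 1],
])

```text
time: 3.12
tool_pos: [622.3, -250.8, 155.4]
ee_rot: [[0.917, -0.216, 0.335], [-0.202, -0.976, -0.076], [0.343, 0.002, -0.939]]
force: [-0.2, 0.1, 0.3]
finger_gap: 1.0
```

Call:
jog_arm([
  [[0, 0, 0], [0, 0, 0], 0],
  [[0, 0, 0], [0, 0, 0], 0],
  [[0, 0, 0], [0, 0, 0], 0],
  [[0, 0, 0], [0, 0, 0], 0],
  [[0, 0, 0], [0, 0, 0], 0],
  [[0, 0, 0], [0, 0, 0], 0],
  [[0, 0, 0], [0, 0, 0], 0],
  [[0, 0, 0], [0, 0, 0], 0],
  [[0, 0, 0], [0, 0, 0], 0],
  [[0, 0, 0], [0, 0, 0], 0],
  [[0, 0, 0], [0, 0, 0], 0],
  [[0, 0, 0], [0, 0, 0], 0],
], grip_force=80)

```text
time: 4.12
tool_pos: [622.8, -249.6, 154.4]
ee_rot: [[0.918, -0.215, 0.335], [-0.201, -0.977, -0.075], [0.343, 0.002, -0.939]]
force: [0.6, 1.1, 1.3]
finger_gap: 0.161
```

```bash
python3 - <<'E'
from plan import *
snap('side','s2');snap('wrist','w2');st()
p,_,_=load('s2'); cv2.imwrite('pics/s2z.png',cv2.resize(cv2.cvtColor(p[60:220,220:400],cv2.COLOR_RGB2BGR),None,fx=3.5,fy=3.5))
E
```

```text
t 4.22 pos [ 622.8 -249.6  154.4] F [1.07 0.26 0.77] gap 0.163
[[0.9176, -0.2145, 0.3347], [-0.201, -0.9767, -0.075], [0.343, 0.0015, -0.9393]] [ 2.010e+01  2.570e+01 -3.600e+00  1.097e+02  1.000e-01  2.460e+01
 -8.540e+01]
```

View pics/s2z.png

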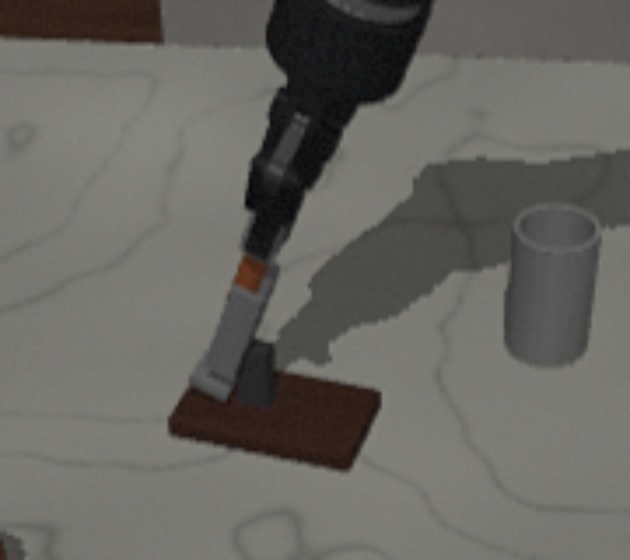

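View pics/w2.png

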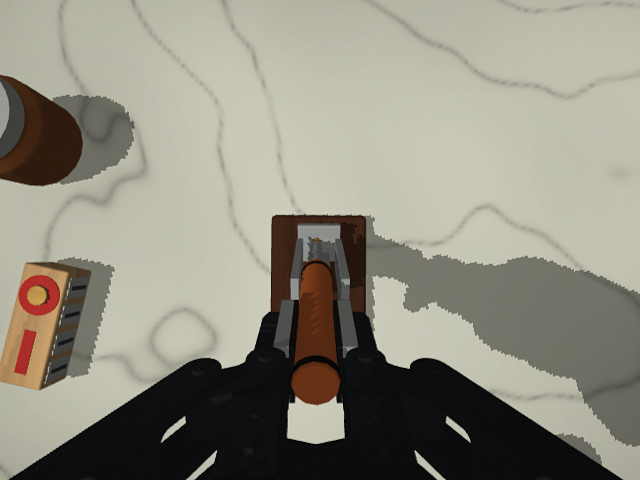

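Call:
jog_arm([
  [[0, 0, -1], [0, 0, 0], 0],
  [[0, 0, -1.5], [0, 0, 0], 0],
  [[0, 0, -1.5], [0, 0, 0], 0],
  [[0, 0, -1.5], [0, 0, 0], 0],
  [[0, 0, -1.5], [0, 0, 0], 0],
  [[0, 0, -1.5], [0, 0, 0], 0],
  [[0, 0, -1.5], [0, 0, 0], 0],
  [[0, 0, -1], [0, 0, 0], 0],
  [[0, 0, -1], [0, 0, 0], 0],
  [[0, 0, 0], [0, 0, 0], 0],
  [[0, 0, 0], [0, 0, 0], 0],
  [[0, 0, 0], [0, 0, 0], 0],
])

```text
time: 5.22
tool_pos: [582.2, -240.5, 266.3]
ee_rot: [[0.918, -0.215, 0.333], [-0.201, -0.977, -0.075], [0.342, 0.001, -0.94]]
force: [-0.4, -0.9, -1.6]
finger_gap: 0.164
```

```bash
python3 - <<'E'
from plan import *
st()
p,d,m=snap('side','s3'); cv2.imwrite('pics/s3z.png',cv2.resize(cv2.cvtColor(p[20:220,220:420],cv2.COLOR_RGB2BGR),None,fx=3,fy=3))
plan((511.2,345.3,300),frame((0,0,-1),(np.cos(np.radians(-90+6)),np.sin(np.radians(-90+6)),0)))
E
```

```text
t 5.22 pos [ 582.2 -240.5  266.3] F [-0.4  -0.87 -1.61] gap 0.164
[[0.9181, -0.2145, 0.3334], [-0.2011, -0.9767, -0.0747], [0.3416, 0.0015, -0.9398]] [ 21.1  14.2  -4.2 109.4  -0.9  36.5 -84.4]
turn total [  3.28 -19.77 -18.18] rows 5 each [ 0.66 -3.95 -3.64]
then shift cm (new tool axes) [ -0.94 -59.    -3.4 ] rows 16 each [-0.059 -3.688 -0.212]
shift in old axes [-17.14 -55.69  -9.92]
```

View pics/s3z.png

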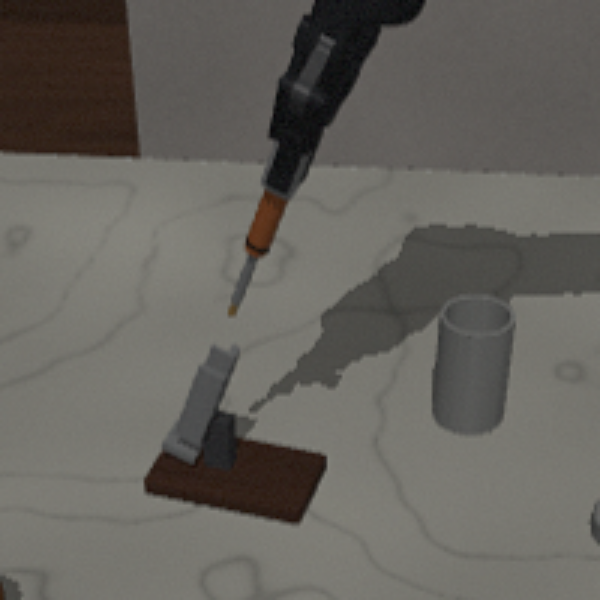

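Call:
jog_arm([
  [[0, 0, -0.5], [0.66, -3.95, -3.64], 0],
  [[0, 0, -0.5], [0.66, -3.95, -3.64], 0],
  [[0, 0, -0.5], [0.66, -3.95, -3.64], 0],
  [[0, 0, -0.5], [0.66, -3.95, -3.64], 0],
  [[0, 0, -0.5], [0.66, -3.95, -3.64], 0],
  [[0, 0, 0], [0, 0, 0], 0],
  [[0, 0, 0], [0, 0, 0], 0],
  [[0, 0, 0], [0, 0, 0], 0],
])

```text
time: 5.93
tool_pos: [576.9, -239.7, 290.2]
ee_rot: [[0.995, 0.103, 0.002], [0.103, -0.995, 0.0], [0.002, 0.0, -1.0]]
force: [-0.8, 0.3, -2.0]
finger_gap: 0.164
```

```bash
python3 - <<'E'
from plan import *
st()
plan((511.2,345.3,300),frame((0,0,-1),(np.cos(np.radians(-90+6)),np.sin(np.radians(-90+6)),0)))
E
```

```text
t 5.93 pos [ 576.9 -239.7  290.2] F [-0.8   0.27 -2.02] gap 0.164
[[0.9947, 0.1029, 0.0018], [0.1029, -0.9947, 0.0001], [0.0018, 0.0001, -1.0]] [ 21.4  21.1  -6.   93.9   2.3  65.  -69.3]
turn total [ 0.01 -0.1  -0.09] rows 1 each [ 0.01 -0.1  -0.09]
then shift cm (new tool axes) [ -0.42 -58.86  -0.98] rows 16 each [-0.026 -3.679 -0.061]
shift in old axes [ -0.52 -58.86  -0.99]
```

Call:
jog_arm([
  [[-0.03, -2, -0.05], [0, -0.1, -0.1], 0],
  [[-0.03, -3.3, -0.06], [0, 0, 0], 0],
  [[-0.03, -3.3, -0.06], [0, 0, 0], 0],
  [[-0.03, -3.3, -0.06], [0, 0, 0], 0],
  [[-0.03, -3.3, -0.06], [0, 0, 0], 0],
  [[-0.03, -3.3, -0.06], [0, 0, 0], 0],
  [[-0.03, -3.3, -0.06], [0, 0, 0], 0],
  [[-0.03, -3.3, -0.06], [0, 0, 0], 0],
  [[-0.03, -3.3, -0.06], [0, 0, 0], 0],
  [[-0.03, -3.3, -0.06], [0, 0, 0], 0],
  [[-0.03, -3.3, -0.06], [0, 0, 0], 0],
  [[-0.03, -3.3, -0.06], [0, 0, 0], 0],
  [[-0.03, -3.3, -0.06], [0, 0, 0], 0],
  [[-0.03, -3.3, -0.06], [0, 0, 0], 0],
  [[-0.03, -3.3, -0.06], [0, 0, 0], 0],
  [[-0.03, -3.3, -0.06], [0, 0, 0], 0],
  [[-0.03, -3.3, -0.06], [0, 0, 0], 0],
  [[0, -3.3, 0], [0, 0, 0], 0],
  [[0, -0.8, 0], [0, 0, 0], 0],
  [[0, 0, 0], [0, 0, 0], 0],
])

```text
time: 7.6
tool_pos: [507.5, 348.3, 300.6]
ee_rot: [[0.994, 0.111, -0.001], [0.111, -0.994, 0.001], [-0.0, -0.001, -1.0]]
force: [-0.5, -0.3, -0.6]
finger_gap: 0.166
```

Call:
jog_arm([
  [[0, 0, 0], [0, 0, 0], 0],
  [[0, 0, 0], [0, 0, 0], 0],
  [[0, 0, 0], [0, 0, 0], 0],
  [[0, 0, 0], [0, 0, 0], 0],
])

```text
time: 7.93
tool_pos: [510.3, 343.5, 301.3]
ee_rot: [[0.995, 0.104, 0.001], [0.104, -0.995, -0.001], [0.0, 0.001, -1.0]]
force: [-1.0, -0.2, -0.8]
finger_gap: 0.166
```

```bash
python3 - <<'E'
from plan import *
st()
snap('wrist','w4');snap('side','s4');snap('top','t4')
plan((511.2,345.3,200),frame((0,0,-1),(np.cos(np.radians(-90+6)),np.sin(np.radians(-90+6)),0)))
E
```

```text
t 7.93 pos [510.3 343.5 301.3] F [-0.98 -0.23 -0.78] gap 0.166
[[0.9946, 0.1037, 0.0006], [0.1037, -0.9946, -0.0011], [0.0005, 0.0012, -1.0]] [ -23.2   21.1  -21.8   93.5    8.4   67.  -131. ]
turn total [ 0.03 -0.02  0.04] rows 1 each [ 0.03 -0.02  0.04]
then shift cm (new tool axes) [ 0.13 -0.06 10.14] rows 3 each [ 0.042 -0.019  3.379]
shift in old axes [ 0.12 -0.06 10.14]
```

View pics/w4.png

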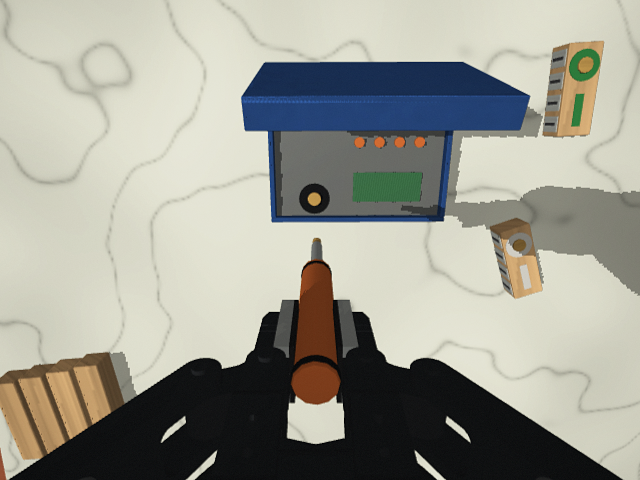

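View pics/s4.png

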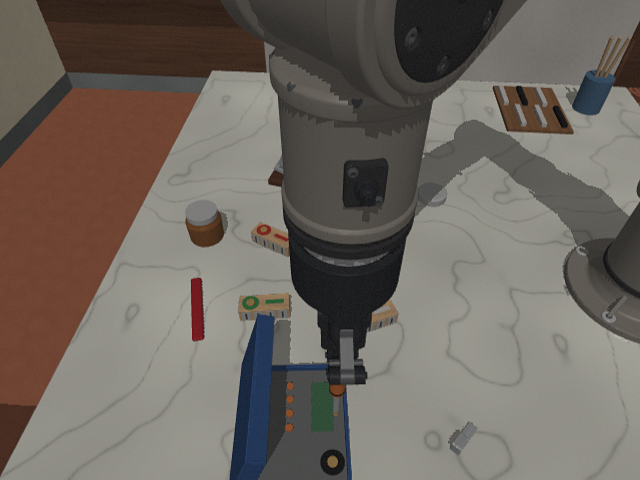

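View pics/t4.png

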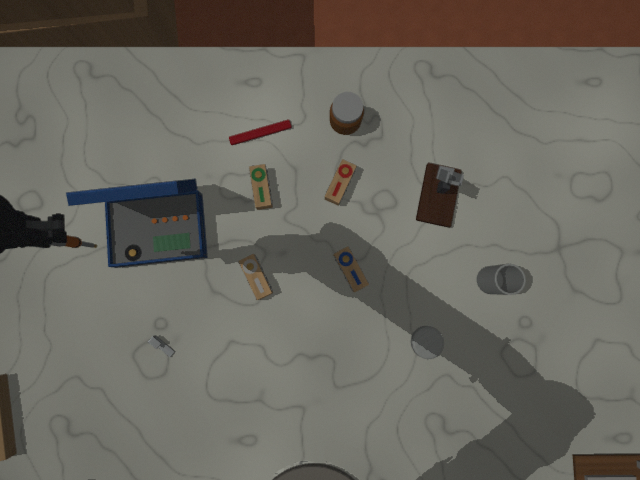

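```bash
python3 - <<'E'
from plan import *
p,d,m=load('w4');W=cloud(d,m)
for u,v in [(314,198),(314,199),(316,239),(316,243),(317,250),(318,380)]: print((u,v),p[v,u],d[v,u],W[v,u].round(1))
hsv=cv2.cvtColor(p,cv2.COLOR_RGB2HSV)
b=(hsv[...,0]>12)&(hsv[...,0]<30)&(hsv[...,1]>70)
r=np.zeros_like(b); r[180:215,295:335]=1
print('pad',W[b&r].mean(0).round(1),(b&r).sum(), np.argwhere(b&r).mean(0))
for n,(x,y,xx,yy) in dict(white=(505,232,532,258),green=(565,48,602,84)).items():
    r[:]=0;r[y:yy,x:xx]=1;q=b&r&(W[...,2]>29.5);print(n,W[q].mean(0).round(1),q.sum())
r[:]=0;r[230:250,305:328]=1;q=b&r&(W[...,2]>100);print('tip',W[q].min(0),W[q].max(0),W[q].mean(0),np.argwhere(q).min(0),np.argwhere(q).max(0))
E
```

```text
(314, 198) [189 148  77] 393.89 [512.3 345.3  30.2]
(314, 199) [191 152  79] 394.03043 [511.3 345.2  30.4]
(316, 239) [122  92  45] 256.78592 [513.1 343.8 174.3]
(316, 243) [87 88 87] 246.27718 [513.7 343.9 185.2]
(317, 250) [80 81 79] 232.06363 [514.1 343.4 200. ]
(318, 380) [124  61  28] 118.0983 [512.9 343.7 320.4]
pad [512.2 345.5  32.5] 163 [198.51533742 313.78527607]
white [486.5 125.1  37.8] 181
green [662.4 109.9  35.7] 263
tip [511.59256274 340.92255838 172.6047223 ] [513.88564415 345.73239471 179.88710682] [512.84043842 343.44421257 175.12206878] [238 313] [241 320]
```

Call:
jog_arm([
  [[0.1, -0.18, 2], [0, 0, 0], 0],
  [[0, 0, 2.5], [0, 0, 0], 0],
  [[0, 0, 2.5], [0, 0, 0], 0],
  [[0, 0, 2.5], [0, 0, 0], 0],
  [[0, 0, 2], [0, 0, 0], 0],
  [[0, 0, 1], [0, 0, 0], 0],
  [[0, 0, 0.5], [0, 0, 0], 0],
  [[0, 0, 0], [0, 0, 0], 0],
  [[0, 0, 0], [0, 0, 0], 0],
  [[0, 0, 0], [0, 0, 0], 0],
  [[0, 0, 0], [0, 0, 0], 0],
])

```text
time: 9.0
tool_pos: [511.1, 347.8, 172.7]
ee_rot: [[0.994, 0.106, 0.002], [0.106, -0.994, 0.001], [0.002, -0.001, -1.0]]
force: [-0.4, 0.2, -1.0]
finger_gap: 0.164
```

```bash
python3 - <<'E'
from plan import *
st()
p,d,m=snap('wrist','w5')
cv2.imwrite('pics/w5z.png',cv2.resize(cv2.cvtColor(p[170:290,240:400],cv2.COLOR_RGB2BGR),None,fx=5,fy=5))
E
```

```text
t 9.0 pos [511.1 347.8 172.7] F [-0.42  0.23 -1.01] gap 0.164
[[0.9943, 0.1064, 0.0021], [0.1064, -0.9943, 0.0009], [0.0022, -0.0007, -1.0]] [ -24.6   28.5  -20.6  100.6   12.2   53.  -134.2]
```

View pics/w5z.png

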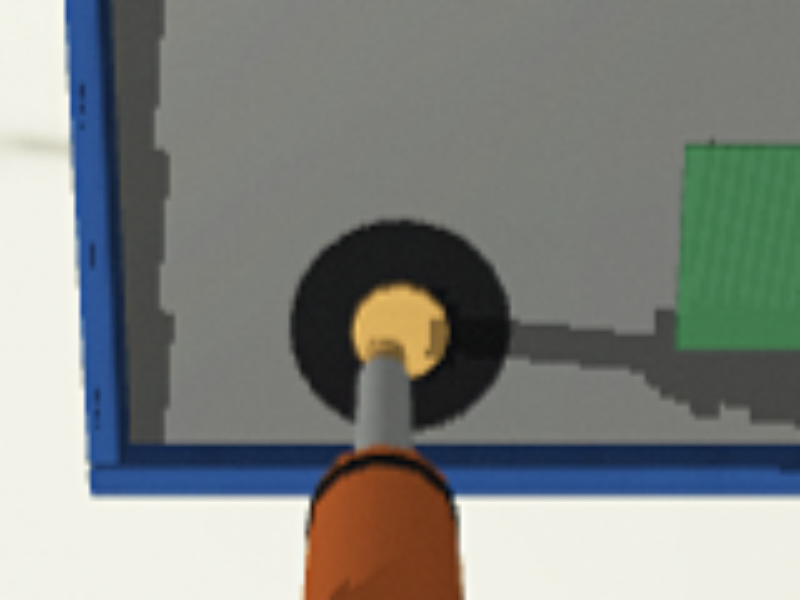

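Call:
jog_arm([
  [[0, 0.2, 0.4], [0, 0, 0], 0],
  [[0, 0, 0.4], [0, 0, 0], 0],
  [[0, 0, 0.4], [0, 0, 0], 0],
  [[0, 0, 0.3], [0, 0, 0], 0],
  [[0, 0, 0.2], [0, 0, 0], 0],
  [[0, 0, 0], [0, 0, 0], 0],
  [[0, 0, 0], [0, 0, 0], 0],
  [[0, 0, 0], [0, 0, 0], 0],
])

```text
time: 9.72
tool_pos: [510.9, 345.1, 154.4]
ee_rot: [[0.994, 0.106, 0.0], [0.106, -0.994, -0.001], [0.0, 0.001, -1.0]]
force: [-0.4, -1.0, 1.4]
finger_gap: 0.162
```

```bash
python3 - <<'E'
from plan import *
st()
p,d,m=snap('wrist','w6')
cv2.imwrite('pics/w6z.png',cv2.resize(cv2.cvtColor(p[170:290,240:400],cv2.COLOR_RGB2BGR),None,fx=5,fy=5))
E
```

```text
t 9.72 pos [510.9 345.1 154.4] F [-0.39 -0.99  1.39] gap 0.162
[[0.9943, 0.1064, 0.0004], [0.1064, -0.9943, -0.0006], [0.0003, 0.0007, -1.0]] [ -24.7   29.6  -20.3  101.5   12.8   51.2 -134.5]
```

View pics/w6z.png

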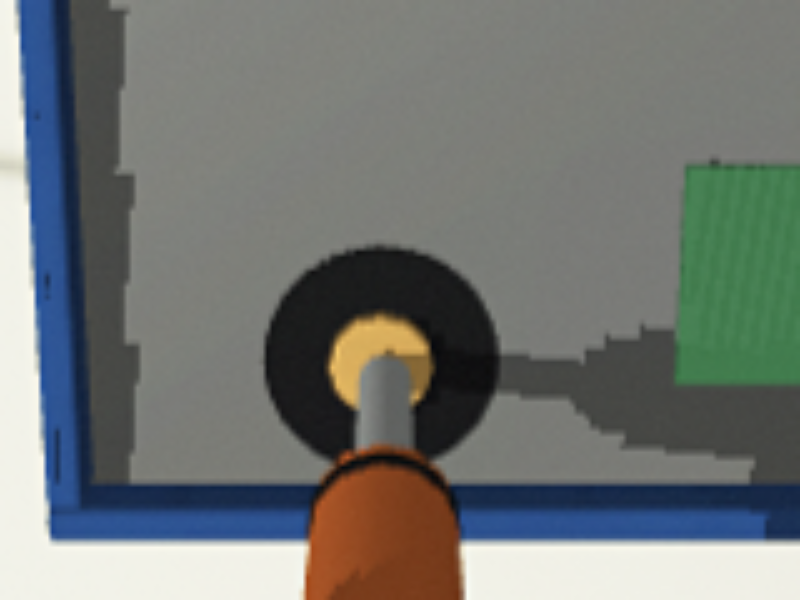

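Call:
jog_arm([
  [[0, 0, 0], [0, 0, 0], 0],
  [[0, 0, 0], [0, 0, 0], 0],
  [[0, 0, 0], [0, 0, 0], 0],
  [[0, 0, 0], [0, 0, 0], 0],
  [[0, 0, 0], [0, 0, 0], 0],
  [[0, 0, 0], [0, 0, 0], 0],
  [[0, 0, 0], [0, 0, 0], 0],
  [[0, 0, 0], [0, 0, 0], 0],
  [[0, 0, 0], [0, 0, 0], 0],
  [[0, 0, 0], [0, 0, 0], 0],
  [[0, 0, 0], [0, 0, 0], 0],
  [[0, 0, 0], [0, 0, 0], 0],
  [[0, 0, 0], [0, 0, 0], 0],
  [[0, 0, 0], [0, 0, 0], 0],
])

```text
time: 10.93
tool_pos: [510.7, 345.2, 154.3]
ee_rot: [[0.994, 0.106, 0.0], [0.106, -0.994, -0.0], [0.0, 0.001, -1.0]]
force: [1.1, -0.9, 1.9]
finger_gap: 0.167
```

Call:
jog_arm([
  [[0, 0, -1], [0, 0, 0], 0],
  [[0, 0, -2], [0, 0, 0], 0],
  [[0, 0, -3], [0, 0, 0], 0],
  [[0, 0, -3], [0, 0, 0], 0],
  [[0, 0, -3], [0, 0, 0], 0],
  [[0, 0, -2], [0, 0, 0], 0],
  [[0, 0, 0], [0, 0, 0], 0],
  [[0, 0, 0], [0, 0, 0], 0],
])

```text
time: 11.6
tool_pos: [510.5, 346.2, 295.8]
ee_rot: [[0.994, 0.107, 0.002], [0.107, -0.994, 0.002], [0.002, -0.001, -1.0]]
force: [0.4, 0.5, -1.7]
finger_gap: 0.163
```

```bash
sed -i "s/if __name__/def allt(f):\n    blocks(f,dict(green=(240,155,280,215),red=(320,150,362,212),blue=(328,240,375,297),white=(232,247,278,305)))\nif __name__/" meas.py; python3 - <<'E'
from plan import *
import meas
st(); snap('top','t7'); 
try: meas.allt('t7')
except Exception as e: print(e)
D=lambda y:frame((0,0,-1),(np.cos(np.radians(y)),np.sin(np.radians(y)),0))
plan((671.2,-63.5,200),D(-90))
E
```

```text
t 11.6 pos [510.5 346.2 295.8] F [ 0.36  0.53 -1.75] gap 0.163
[[0.9942, 0.1071, 0.0017], [0.1071, -0.9942, 0.0016], [0.0019, -0.0014, -1.0]] [ -23.2   21.5  -22.    93.8    8.6   66.3 -131.1]
t7 green rect [642.8 103.1] [84.5 33.4] dir deg 8.5 stud by rect [664.5 106.4] ring [664.3 107. ] r 13.6 z 28.1
t7 red rect [651.9 -54.7] [33.2 83.6] dir deg -25.0 stud by rect [671.8 -64. ] ring [671.6 -64.1] r 14.0 z 27.9
t7 blue rect [479.1 -73.6] [84.  33.3] dir deg 27.8 stud by rect [498.5 -63.3] ring [498.1 -63. ] r 13.1 z 27.9
t7 white rect [465.2 110.4] [83.3 33.8] dir deg 26.3 stud by rect [484.9 120.1] ring [484.8 120.2] r 13.6 z 28.1
turn total [0.02 0.03 6.14] rows 1 each [0.02 0.03 6.14]
then shift cm (new tool axes) [16.12 40.89  9.41] rows 12 each [1.343 3.408 0.784]
shift in old axes [11.65 42.38  9.42]
```

View pics/t7.png

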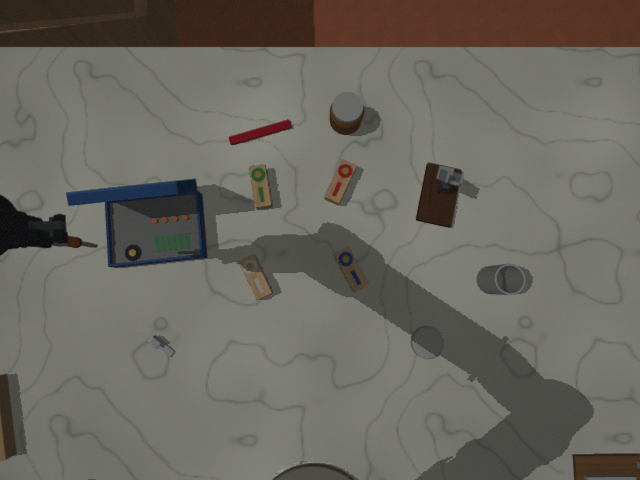

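Call:
jog_arm([
  [[0, 0, 0], [0, 0, 6.1], 0],
  [[1.0, 2.5, 0], [0, 0, 0], 0],
  [[1.35, 3.4, 0], [0, 0, 0], 0],
  [[1.35, 3.4, 0], [0, 0, 0], 0],
  [[1.35, 3.4, 0], [0, 0, 0], 0],
  [[1.35, 3.4, 0], [0, 0, 0], 0],
  [[1.35, 3.4, 0], [0, 0, 0], 0],
  [[1.35, 3.4, 0], [0, 0, 0], 0],
  [[1.35, 3.4, 0], [0, 0, 0], 0],
  [[1.35, 3.4, 0], [0, 0, 0], 0],
  [[1.35, 3.4, 0], [0, 0, 0], 0],
  [[1.35, 3.4, 2], [0, 0, 0], 0],
  [[1.35, 3.4, 2], [0, 0, 0], 0],
  [[0.3, 1, 2], [0, 0, 0], 0],
  [[0, 0, 2], [0, 0, 0], 0],
  [[0, 0, 1.4], [0, 0, 0], 0],
  [[0, 0, 0], [0, 0, 0], 0],
  [[0, 0, 0], [0, 0, 0], 0],
  [[0, 0, 0], [0, 0, 0], 0],
  [[0, 0, 0], [0, 0, 0], 0],
])

```text
time: 13.32
tool_pos: [672.8, -63.2, 201.6]
ee_rot: [[1.0, 0.001, 0.002], [0.001, -1.0, -0.0], [0.002, 0.0, -1.0]]
force: [-0.2, 0.1, -0.7]
finger_gap: 0.164
```

```bash
cat >> plan.py <<'E'
def look(f):
    p,d,m=snap('wrist',f)
    cv2.imwrite('pics/'+f+'z.png',cv2.resize(cv2.cvtColor(p[150:300,220:420],cv2.COLOR_RGB2BGR),None,fx=4,fy=4))
D=lambda y:frame((0,0,-1),(np.cos(np.radians(y)),np.sin(np.radians(y)),0))
E
python3 - <<'E'
from plan import *
st();look('w8');plan((671.5,-63.8,156),D(-90))
E
```

```text
t 13.32 pos [672.8 -63.2 201.6] F [-0.2   0.05 -0.68] gap 0.164
[[1.0, 0.0008, 0.0018], [0.0008, -1.0, -0.0003], [0.0018, 0.0003, -1.0]] [  7.9  30.7 -11.2  91.4   6.7  58.5 -95.2]
turn total [ 0.02 -0.12  0.04] rows 1 each [ 0.02 -0.12  0.04]
then shift cm (new tool axes) [-0.14  0.05  4.57] rows 2 each [-0.069  0.024  2.286]
shift in old axes [-0.15  0.05  4.57]
```

View pics/w8z.png

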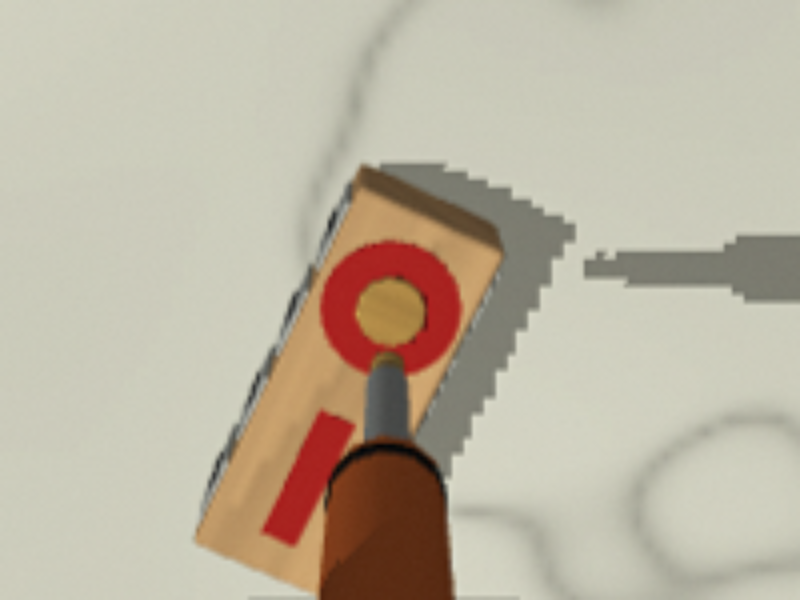

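Call:
jog_arm([
  [[-0.1, 0.05, 1.2], [0, -0.1, 0], 0],
  [[0, 0, 1.2], [0, 0, 0], 0],
  [[0, 0, 0.7], [0, 0, 0], 0],
  [[0, 0, 0.4], [0, 0, 0], 0],
  [[0, 0, 0.4], [0, 0, 0], 0],
  [[0, 0, 0.4], [0, 0, 0], 0],
  [[0, 0, 0.2], [0, 0, 0], 0],
  [[0, 0, 0], [0, 0, 0], 0],
  [[0, 0, 0], [0, 0, 0], 0],
  [[0, 0, 0], [0, 0, 0], 0],
])

```text
time: 14.2
tool_pos: [671.3, -64.2, 155.9]
ee_rot: [[1.0, 0.0, -0.001], [0.0, -1.0, -0.0], [-0.001, 0.0, -1.0]]
force: [-1.0, 1.3, 2.1]
finger_gap: 0.167
```

```bash
python3 - <<'E'
from plan import *
st();look('w9')
E
```

```text
t 14.2 pos [671.3 -64.2 155.9] F [-1.02  1.28  2.13] gap 0.167
[[1.0, 0.0002, -0.0013], [0.0002, -1.0, -0.0005], [-0.0013, 0.0005, -1.0]] [  7.8  33.4 -10.9  93.4   7.4  54.  -95.7]
```

View pics/w9z.png

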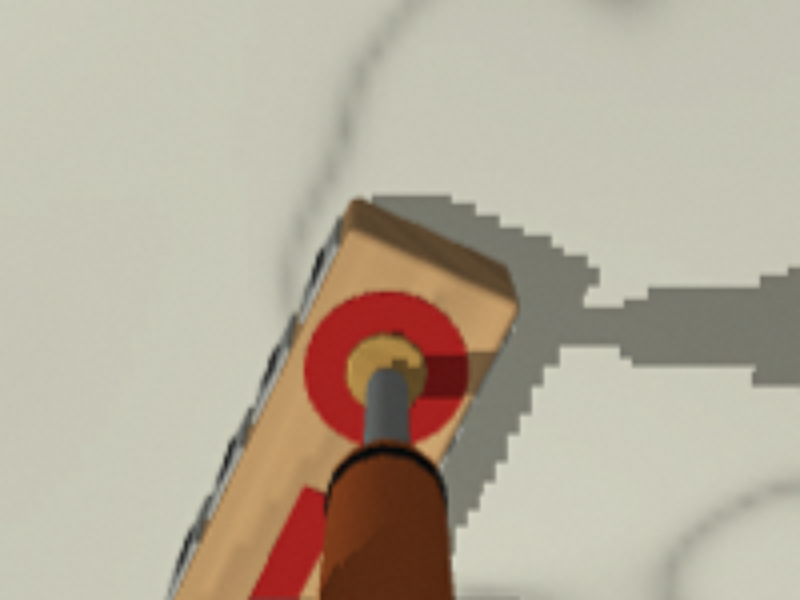

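Centred on the red stud (zoomed 388,372), with contact force. Hold, then lift and recheck the blocks.

Call:
jog_arm([
  [[0, 0, 0], [0, 0, 0], 0],
  [[0, 0, 0], [0, 0, 0], 0],
  [[0, 0, 0], [0, 0, 0], 0],
  [[0, 0, 0], [0, 0, 0], 0],
  [[0, 0, 0], [0, 0, 0], 0],
  [[0, 0, 0], [0, 0, 0], 0],
  [[0, 0, 0], [0, 0, 0], 0],
  [[0, 0, 0], [0, 0, 0], 0],
  [[0, 0, 0], [0, 0, 0], 0],
  [[0, 0, 0], [0, 0, 0], 0],
  [[0, 0, 0], [0, 0, 0], 0],
  [[0, 0, 0], [0, 0, 0], 0],
  [[0, 0, 0], [0, 0, 0], 0],
  [[0, 0, 0], [0, 0, 0], 0],
])

```text
time: 15.42
tool_pos: [671.2, -64.2, 155.5]
ee_rot: [[1.0, 0.0, -0.002], [0.0, -1.0, -0.0], [-0.002, 0.0, -1.0]]
force: [-1.5, 0.7, 1.5]
finger_gap: 0.165
```

Call:
jog_arm([
  [[0, 0, -1], [0, 0, 0], 0],
  [[0, 0, -1.5], [0, 0, 0], 0],
  [[0, 0, -2], [0, 0, 0], 0],
  [[0, 0, -1.5], [0, 0, 0], 0],
  [[0, 0, 0], [0, 0, 0], 0],
  [[0, 0, 0], [0, 0, 0], 0],
  [[0, 0, 0], [0, 0, 0], 0],
])

```text
time: 16.0
tool_pos: [670.8, -64.2, 214.6]
ee_rot: [[1.0, 0.0, -0.003], [0.0, -1.0, -0.0], [-0.003, 0.0, -1.0]]
force: [0.3, -0.5, -1.2]
finger_gap: 0.164
```

```bash
python3 - <<'E'
from plan import *
import meas
st(); snap('side','s10'); snap('wrist','w10')
for c,b in dict(green=(230,285,300,325),white=(335,292,405,340)).items():
    try: meas.blocks('s10',{c:b})
    except Exception as e: print(c,e)
plan((664.2,107,200),D(-90))
E
```

```text
t 16.0 pos [670.8 -64.2 214.6] F [ 0.32 -0.53 -1.21] gap 0.164
[[1.0, 0.0002, -0.0026], [0.0002, -1.0, -0.0004], [-0.0026, 0.0004, -1.0]] [  8.   29.9 -11.2  90.8   6.5  60.1 -95. ]
s10 green rect [641.8 105.1] [83.7 35.4] dir deg 10.1 stud by rect [663.4 109. ] ring [664.8 106.2] r 14.4 z 27.6
s10 white rect [464.4 112.1] [83.9 33.8] dir deg 26.9 stud by rect [484. 122.] ring [484.4 120.9] r 14.5 z 27.7
turn total [0.02 0.22 0.02] rows 1 each [0.02 0.22 0.02]
then shift cm (new tool axes) [ -0.63 -17.12   1.4 ] rows 5 each [-0.127 -3.424  0.28 ]
shift in old axes [ -0.62 -17.12   1.4 ]
```

View pics/s10.png

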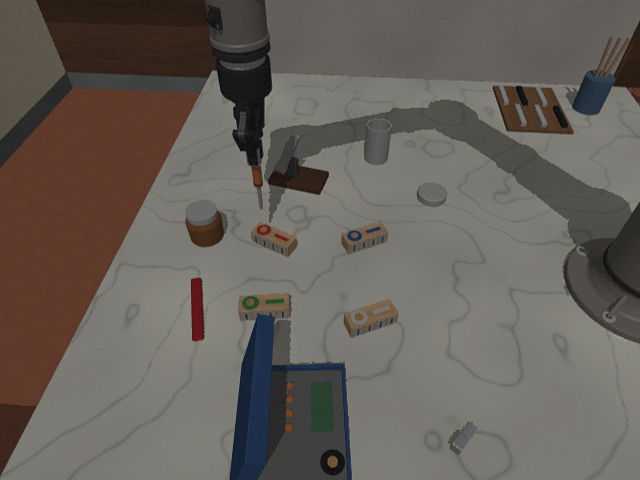

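View pics/w10.png

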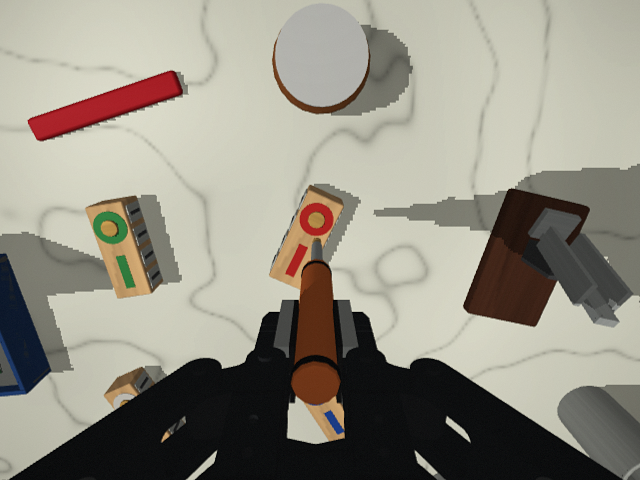

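Call:
jog_arm([
  [[-0.12, -2, 0], [0, 0.2, 0], 0],
  [[-0.12, -3.2, 0], [0, 0, 0], 0],
  [[-0.12, -3.2, 0], [0, 0, 0], 0],
  [[-0.12, -3.2, 0], [0, 0, 0], 0],
  [[-0.12, -3.2, 0], [0, 0, 0], 0],
  [[0, -2.3, 0.4], [0, 0, 0], 0],
  [[0, 0, 1], [0, 0, 0], 0],
  [[0, 0, 0], [0, 0, 0], 0],
  [[0, 0, 0], [0, 0, 0], 0],
  [[0, 0, 0], [0, 0, 0], 0],
  [[0, 0, 0], [0, 0, 0], 0],
])

```text
time: 17.02
tool_pos: [665.7, 104.9, 201.5]
ee_rot: [[1.0, -0.002, 0.002], [-0.002, -1.0, -0.001], [0.002, 0.001, -1.0]]
force: [0.0, -0.4, 0.2]
finger_gap: 0.167
```

```bash
python3 - <<'E'
from plan import *
st();look('w11');plan((664.2,106.8,156),D(-90))
E
```

```text
t 17.02 pos [665.7 104.9 201.5] F [ 0.01 -0.45  0.22] gap 0.167
[[1.0, -0.0022, 0.0022], [-0.0022, -1.0, -0.0012], [0.0022, 0.0012, -1.0]] [  -5.3   30.7  -12.9   91.6    7.8   58.5 -110.6]
turn total [ 0.06 -0.14 -0.12] rows 1 each [ 0.06 -0.14 -0.12]
then shift cm (new tool axes) [-0.15 -0.16  4.57] rows 2 each [-0.076 -0.08   2.284]
shift in old axes [-0.16 -0.16  4.57]
```

View pics/w11z.png

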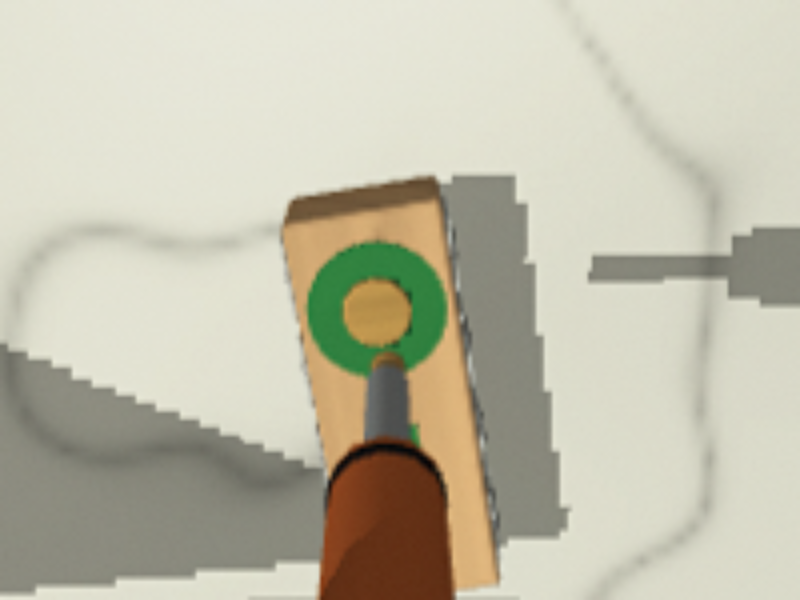

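Call:
jog_arm([
  [[-0.12, -0.2, 1.2], [0, -0.1, 0], 0],
  [[0, 0, 1.2], [0, 0, 0], 0],
  [[0, 0, 0.7], [0, 0, 0], 0],
  [[0, 0, 0.4], [0, 0, 0], 0],
  [[0, 0, 0.4], [0, 0, 0], 0],
  [[0, 0, 0.4], [0, 0, 0], 0],
  [[0, 0, 0.2], [0, 0, 0], 0],
  [[0, 0, 0], [0, 0, 0], 0],
  [[0, 0, 0], [0, 0, 0], 0],
  [[0, 0, 0], [0, 0, 0], 0],
])

```text
time: 17.9
tool_pos: [664.2, 108.8, 156.8]
ee_rot: [[1.0, 0.0, 0.0], [0.0, -1.0, -0.0], [0.0, 0.0, -1.0]]
force: [-0.8, -0.3, 1.9]
finger_gap: 0.166
```

```bash
python3 - <<'E'
from plan import *
st();look('w12')
E
```

```text
t 17.9 pos [664.2 108.8 156.8] F [-0.82 -0.32  1.92] gap 0.166
[[1.0, 0.0002, 0.0005], [0.0002, -1.0, -0.0005], [0.0005, 0.0005, -1.0]] [  -5.8   33.3  -12.6   93.6    8.6   54.  -111.4]
```

View pics/w12z.png

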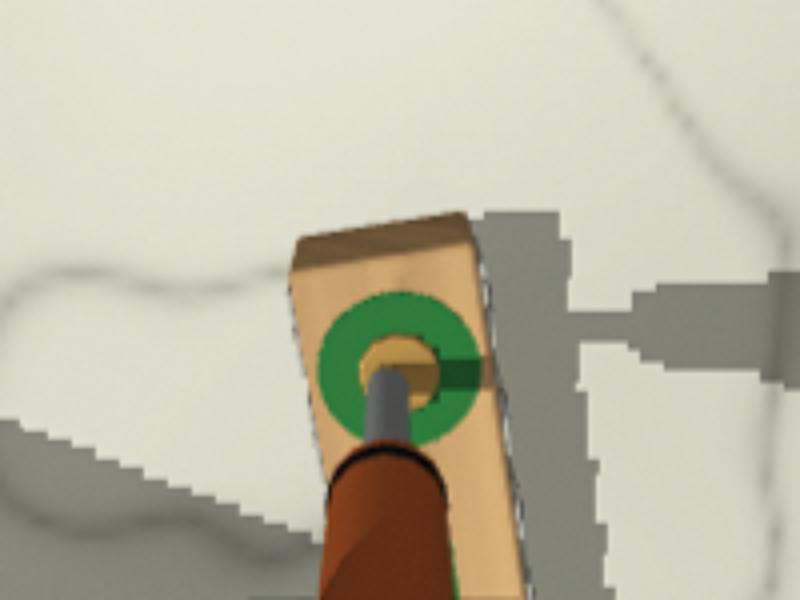

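Call:
jog_arm([
  [[0, 0, 0], [0, 0, 0], 0],
  [[0, 0, 0], [0, 0, 0], 0],
  [[0, 0, 0], [0, 0, 0], 0],
  [[0, 0, 0], [0, 0, 0], 0],
  [[0, 0, 0], [0, 0, 0], 0],
  [[0, 0, 0], [0, 0, 0], 0],
  [[0, 0, 0], [0, 0, 0], 0],
  [[0, 0, 0], [0, 0, 0], 0],
  [[0, 0, 0], [0, 0, 0], 0],
  [[0, 0, 0], [0, 0, 0], 0],
  [[0, 0, 0], [0, 0, 0], 0],
  [[0, 0, 0], [0, 0, 0], 0],
  [[0, 0, 0], [0, 0, 0], 0],
  [[0, 0, 0], [0, 0, 0], 0],
])

```text
time: 19.12
tool_pos: [664.2, 108.8, 156.4]
ee_rot: [[1.0, 0.0, 0.0], [0.0, -1.0, -0.0], [0.0, 0.0, -1.0]]
force: [-0.8, -0.1, 1.1]
finger_gap: 0.169
```

Call:
jog_arm([
  [[0, 0, -1], [0, 0, 0], 0],
  [[0, 0, -1.5], [0, 0, 0], 0],
  [[0, 0, -2], [0, 0, 0], 0],
  [[0, 0, -1.5], [0, 0, 0], 0],
  [[0, 0, 0], [0, 0, 0], 0],
  [[0, 0, 0], [0, 0, 0], 0],
  [[0, 0, 0], [0, 0, 0], 0],
])

```text
time: 19.7
tool_pos: [663.7, 108.7, 215.6]
ee_rot: [[1.0, 0.0, -0.001], [0.0, -1.0, -0.001], [-0.001, 0.001, -1.0]]
force: [0.1, -0.2, -1.3]
finger_gap: 0.169
```

```bash
python3 - <<'E'
from plan import *
import meas
st(); snap('side','s13'); snap('wrist','w13'); snap('top','t13')
for c,b in dict(blue=(335,215,395,255),red=(243,215,305,260),white=(335,292,405,340)).items():
    try: meas.blocks('s13',{c:b})
    except Exception as e: print(c,e)
for c,b in dict(green=(240,155,280,215),red=(320,150,362,212),blue=(328,240,375,297),white=(232,247,278,305)).items():
    try: meas.blocks('t13',{c:b})
    except Exception as e: print(c,e)
plan((498,-63.4,200),D(-90))
E
```

```text
t 19.7 pos [663.7 108.7 215.6] F [ 0.06 -0.2  -1.32] gap 0.169
[[1.0, 0.0003, -0.0008], [0.0003, -1.0, -0.0007], [-0.0008, 0.0007, -1.0]] [  -5.5   29.9  -13.1   90.9    7.5   60.1 -110.6]
s13 blue rect [477.7 -70.9] [84.2 35.7] dir deg 27.1 stud by rect [497.3 -60.8] ring [498.1 -63.5] r 13.4 z 27.6
s13 red rect [650.9 -52.8] [34.5 84.5] dir deg -25.2 stud by rect [670.8 -62.2] ring [672.  -63.6] r 14.5 z 27.4
s13 white rect [464.1 112.3] [84.3 33.4] dir deg 26.7 stud by rect [483.8 122.2] ring [484.1 120.7] r 14.6 z 27.7
green attempt to get argmax of an empty sequence
t13 red rect [651.7 -54.8] [33.3 83.6] dir deg -24.9 stud by rect [671.6 -64.1] ring [671.3 -63.7] r 13.6 z 28.0
t13 blue rect [479.  -73.2] [83.7 32.8] dir deg 28.1 stud by rect [498.4 -62.8] ring [498.1 -62.7] r 12.9 z 27.9
white attempt to get argmax of an empty sequence
turn total [0.05 0.11 0.02] rows 1 each [0.05 0.11 0.02]
then shift cm (new tool axes) [-16.55  17.21   1.5 ] rows 7 each [-2.364  2.458  0.214]
shift in old axes [-16.55  17.2    1.55]
```

View pics/s13.png

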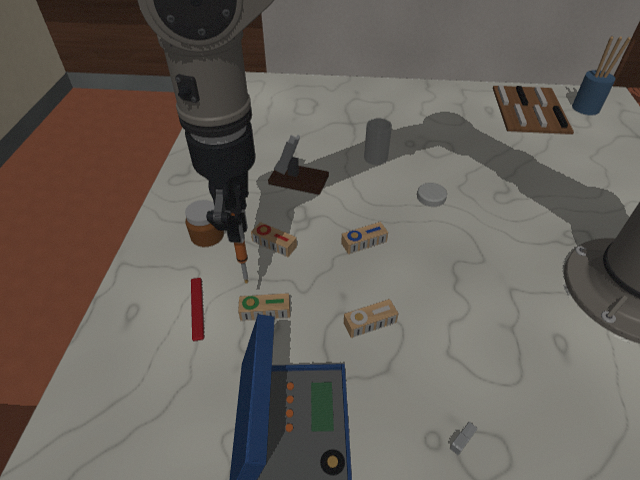

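Call:
jog_arm([
  [[-1.8, 1.8, 0], [0, 0.1, 0], 0],
  [[-2.4, 2.5, 0], [0, 0, 0], 0],
  [[-2.4, 2.5, 0], [0, 0, 0], 0],
  [[-2.4, 2.5, 0], [0, 0, 0], 0],
  [[-2.4, 2.5, 0], [0, 0, 0], 0],
  [[-2.4, 2.5, 0], [0, 0, 0], 0],
  [[-1.7, 1.8, 0.4], [0, 0, 0], 0],
  [[-1.05, 1.1, 1], [0, 0, 0], 0],
  [[0, 0, 0], [0, 0, 0], 0],
  [[0, 0, 0], [0, 0, 0], 0],
  [[0, 0, 0], [0, 0, 0], 0],
  [[0, 0, 0], [0, 0, 0], 0],
  [[0, 0, 0], [0, 0, 0], 0],
])

```text
time: 20.93
tool_pos: [499.7, -62.1, 202.4]
ee_rot: [[1.0, 0.002, 0.003], [0.002, -1.0, 0.0], [0.003, -0.0, -1.0]]
force: [0.2, -0.2, -0.6]
finger_gap: 0.166
```

```bash
python3 - <<'E'
from plan import *
st();look('w14');plan((498.2,-63.1,156),D(-90))
E
```

```text
t 20.93 pos [499.7 -62.1 202.4] F [ 0.18 -0.22 -0.64] gap 0.166
[[1.0, 0.0021, 0.0028], [0.0021, -1.0, 0.0], [0.0028, -0.0, -1.0]] [ 10.4  15.5 -12.2 114.9   4.2  49.9 -94. ]
turn total [ 0.   -0.15  0.1 ] rows 1 each [ 0.   -0.15  0.1 ]
then shift cm (new tool axes) [-0.13  0.09  4.64] rows 2 each [-0.066  0.043  2.319]
shift in old axes [-0.14  0.09  4.64]
```

View pics/w14z.png

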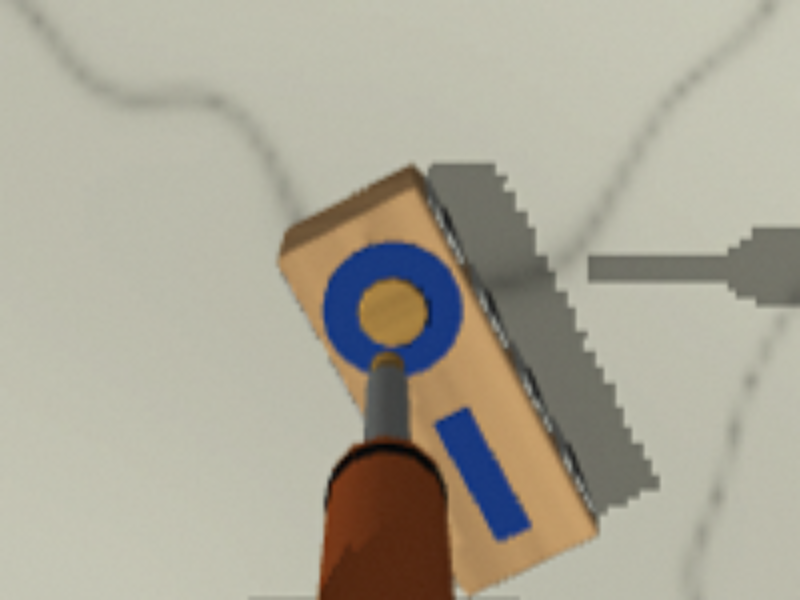

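Call:
jog_arm([
  [[-0.1, 0.08, 1.2], [0, -0.1, 0], 0],
  [[0, 0, 1.2], [0, 0, 0], 0],
  [[0, 0, 0.7], [0, 0, 0], 0],
  [[0, 0, 0.4], [0, 0, 0], 0],
  [[0, 0, 0.4], [0, 0, 0], 0],
  [[0, 0, 0.4], [0, 0, 0], 0],
  [[0, 0, 0.3], [0, 0, 0], 0],
  [[0, 0, 0], [0, 0, 0], 0],
  [[0, 0, 0], [0, 0, 0], 0],
  [[0, 0, 0], [0, 0, 0], 0],
])

```text
time: 21.82
tool_pos: [498.0, -63.9, 156.6]
ee_rot: [[1.0, 0.0, 0.001], [0.0, -1.0, -0.0], [0.001, 0.0, -1.0]]
force: [-1.9, 0.6, 1.7]
finger_gap: 0.169
```

```bash
python3 - <<'E'
from plan import *
st();look('w15')
E
```

```text
t 21.82 pos [498.  -63.9 156.6] F [-1.87  0.63  1.66] gap 0.169
[[1.0, 0.0003, 0.0008], [0.0003, -1.0, -0.0003], [0.0008, 0.0003, -1.0]] [ 10.1  19.  -11.8 117.2   5.5  44.2 -95. ]
```

View pics/w15z.png

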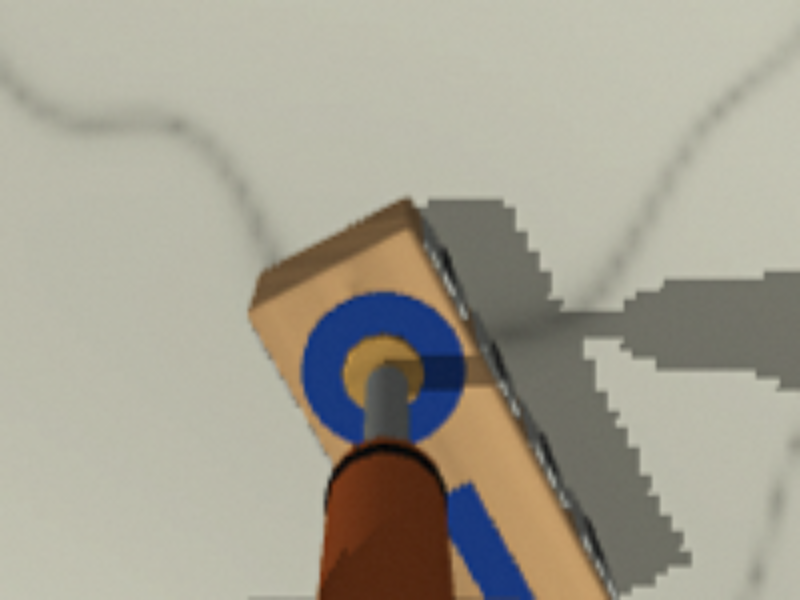

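The tip is centred on the blue stud (zoomed 388,368). Hold.

Call:
jog_arm([
  [[0, 0, 0], [0, 0, 0], 0],
  [[0, 0, 0], [0, 0, 0], 0],
  [[0, 0, 0], [0, 0, 0], 0],
  [[0, 0, 0], [0, 0, 0], 0],
  [[0, 0, 0], [0, 0, 0], 0],
  [[0, 0, 0], [0, 0, 0], 0],
  [[0, 0, 0], [0, 0, 0], 0],
  [[0, 0, 0], [0, 0, 0], 0],
  [[0, 0, 0], [0, 0, 0], 0],
  [[0, 0, 0], [0, 0, 0], 0],
  [[0, 0, 0], [0, 0, 0], 0],
  [[0, 0, 0], [0, 0, 0], 0],
  [[0, 0, 0], [0, 0, 0], 0],
  [[0, 0, 0], [0, 0, 0], 0],
])

```text
time: 23.03
tool_pos: [497.7, -64.0, 156.2]
ee_rot: [[1.0, 0.0, 0.0], [0.0, -1.0, -0.0], [0.0, 0.0, -1.0]]
force: [1.0, 0.9, 1.4]
finger_gap: 0.169
```

Call:
jog_arm([
  [[0, 0, -1], [0, 0, 0], 0],
  [[0, 0, -1.5], [0, 0, 0], 0],
  [[0, 0, -2], [0, 0, 0], 0],
  [[0, 0, -1.5], [0, 0, 0], 0],
  [[0, 0, 0], [0, 0, 0], 0],
  [[0, 0, 0], [0, 0, 0], 0],
  [[0, 0, 0], [0, 0, 0], 0],
])

```text
time: 23.62
tool_pos: [496.9, -64.3, 215.5]
ee_rot: [[1.0, -0.0, -0.001], [-0.0, -1.0, -0.001], [-0.001, 0.001, -1.0]]
force: [0.1, -0.0, -1.6]
finger_gap: 0.165
```

```bash
python3 - <<'E'
from plan import *
import meas
st(); snap('side','s16'); snap('top','t16')
for c,b in dict(red=(243,215,305,260),white=(335,292,405,340)).items():
    try: meas.blocks('s16',{c:b})
    except Exception as e: print(c,e)
for c,b in dict(green=(240,155,280,215),red=(320,150,362,212),blue=(328,240,375,297),white=(232,247,278,305)).items():
    try: meas.blocks('t16',{c:b})
    except Exception as e: print(c,e)
plan((484.5,120.7,200),D(-90))
E
```

```text
t 23.62 pos [496.9 -64.3 215.5] F [ 0.05 -0.03 -1.56] gap 0.165
[[1.0, -0.0001, -0.0013], [-0.0001, -1.0, -0.0007], [-0.0013, 0.0007, -1.0]] [ 10.7  14.4 -12.2 114.3   3.9  51.8 -93.5]
s16 red rect [650.7 -53.3] [34.  84.8] dir deg -26.5 stud by rect [670.4 -63.1] ring [672.1 -64.6] r 14.5 z 27.4
s16 white rect [464.2 112. ] [84.5 34. ] dir deg 25.7 stud by rect [484.  121.6] ring [485.3 121.1] r 15.2 z 27.9
t16 green rect [642.8 102.8] [84.2 33.7] dir deg 9.5 stud by rect [664.5 106.5] ring [664.1 107.1] r 13.8 z 28.2
t16 red rect [684.3 -69.6] [32.3 11.8] dir deg -114.6 stud by rect [675.1 -89.6] ring [680.6 -74. ] r 0.0 z 27.6
blue attempt to get argmax of an empty sequence
t16 white rect [465.1 110.4] [83.3 33.8] dir deg 25.9 stud by rect [484.9 120. ] ring [484.6 120.5] r 13.4 z 28.2
turn total [0.03 0.13 0.  ] rows 1 each [0.03 0.13 0.  ]
then shift cm (new tool axes) [ -1.23 -18.48   1.51] rows 5 each [-0.246 -3.697  0.302]
shift in old axes [ -1.23 -18.49   1.5 ]
```

View pics/s16.png

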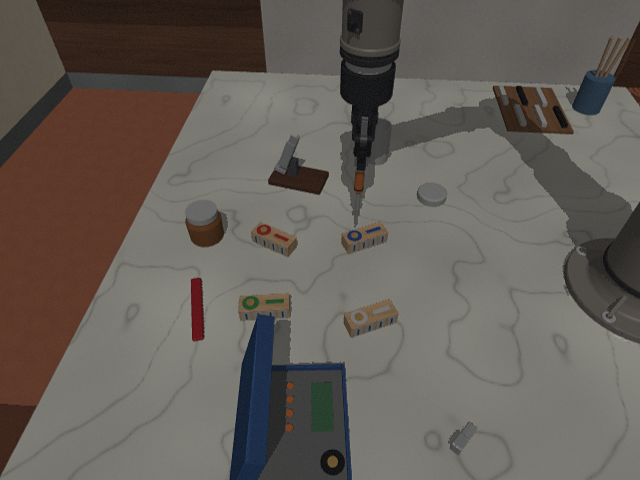

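Call:
jog_arm([
  [[-0.2, -2, 0], [0, 0.1, 0], 0],
  [[-0.2, -3.3, 0], [0, 0, 0], 0],
  [[-0.2, -3.3, 0], [0, 0, 0], 0],
  [[-0.2, -3.3, 0], [0, 0, 0], 0],
  [[-0.2, -3.3, 0], [0, 0, 0], 0],
  [[-0.2, -2.3, 0.4], [0, 0, 0], 0],
  [[0, -1, 1], [0, 0, 0], 0],
  [[0, 0, 0], [0, 0, 0], 0],
  [[0, 0, 0], [0, 0, 0], 0],
  [[0, 0, 0], [0, 0, 0], 0],
  [[0, 0, 0], [0, 0, 0], 0],
  [[0, 0, 0], [0, 0, 0], 0],
])

```text
time: 24.72
tool_pos: [486.0, 119.7, 202.3]
ee_rot: [[1.0, -0.002, 0.002], [-0.002, -1.0, -0.001], [0.002, 0.001, -1.0]]
force: [0.5, 0.6, -1.8]
finger_gap: 0.163
```

```bash
python3 - <<'E'
from plan import *
st();look('w17');plan((484.6,120.6,156),D(-90))
E
```

```text
t 24.72 pos [486.  119.7 202.3] F [ 0.55  0.64 -1.82] gap 0.163
[[1.0, -0.002, 0.0022], [-0.002, -1.0, -0.0008], [0.0022, 0.0008, -1.0]] [  -5.5   15.7  -18.1  114.9    6.4   50.2 -117.2]
turn total [ 0.04 -0.13 -0.1 ] rows 1 each [ 0.04 -0.13 -0.1 ]
then shift cm (new tool axes) [-0.14 -0.07  4.63] rows 2 each [-0.07  -0.036  2.317]
shift in old axes [-0.15 -0.07  4.63]
```

View pics/w17z.png

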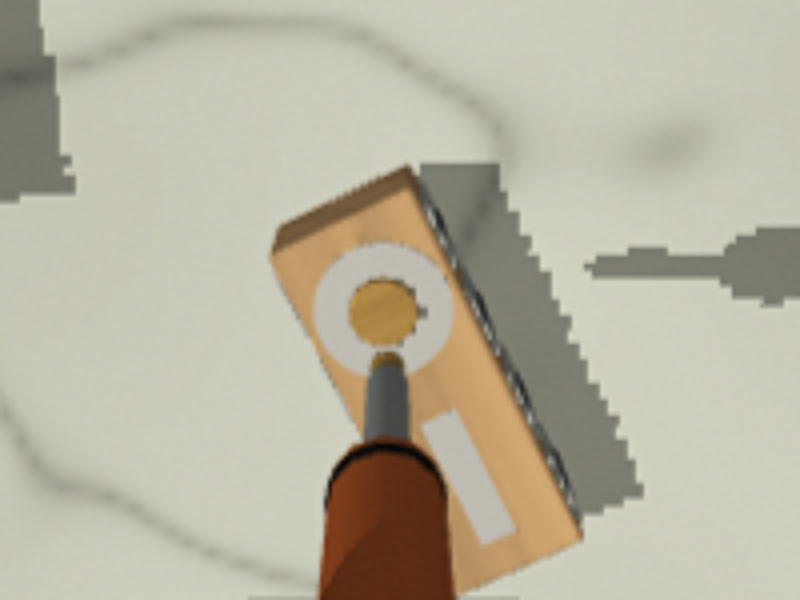

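Call:
jog_arm([
  [[-0.1, 0, 1.2], [0, -0.1, 0], 0],
  [[0, 0, 1.2], [0, 0, 0], 0],
  [[0, 0, 0.7], [0, 0, 0], 0],
  [[0, 0, 0.4], [0, 0, 0], 0],
  [[0, 0, 0.4], [0, 0, 0], 0],
  [[0, 0, 0.4], [0, 0, 0], 0],
  [[0, 0, 0.3], [0, 0, 0], 0],
  [[0, 0, 0], [0, 0, 0], 0],
  [[0, 0, 0], [0, 0, 0], 0],
  [[0, 0, 0], [0, 0, 0], 0],
])

```text
time: 25.6
tool_pos: [484.8, 120.9, 156.4]
ee_rot: [[1.0, 0.0, 0.0], [0.0, -1.0, -0.001], [0.0, 0.001, -1.0]]
force: [-1.5, -1.6, 1.8]
finger_gap: 0.171
```

```bash
python3 - <<'E'
from plan import *
st();look('w18')
E
```

```text
t 25.6 pos [484.8 120.9 156.4] F [-1.5  -1.58  1.78] gap 0.171
[[1.0, 0.0001, 0.0004], [0.0001, -1.0, -0.0006], [0.0004, 0.0006, -1.0]] [  -6.4   19.4  -17.6  117.2    8.3   44.6 -119. ]
```

View pics/w18z.png

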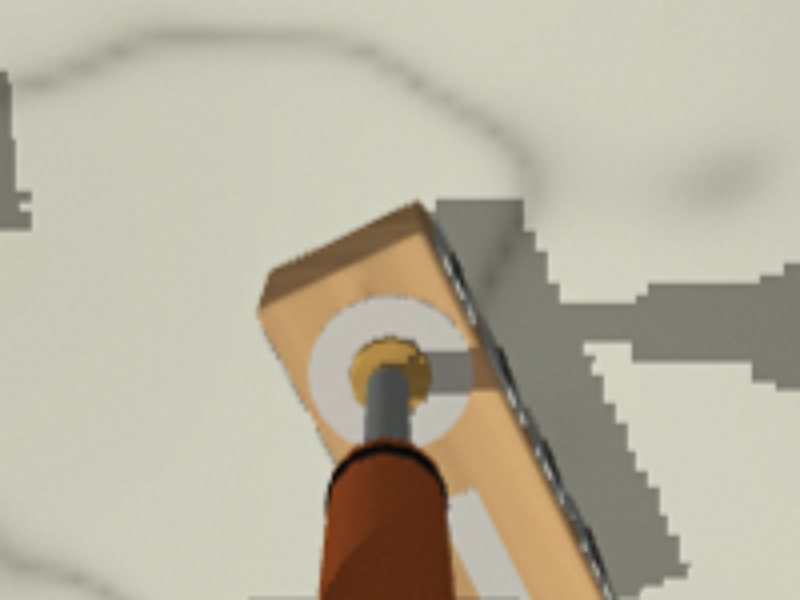

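Centred on the white stud (zoomed 388,370). Hold, then go back to the pad.

Call:
jog_arm([
  [[0, 0, 0], [0, 0, 0], 0],
  [[0, 0, 0], [0, 0, 0], 0],
  [[0, 0, 0], [0, 0, 0], 0],
  [[0, 0, 0], [0, 0, 0], 0],
  [[0, 0, 0], [0, 0, 0], 0],
  [[0, 0, 0], [0, 0, 0], 0],
  [[0, 0, 0], [0, 0, 0], 0],
  [[0, 0, 0], [0, 0, 0], 0],
  [[0, 0, 0], [0, 0, 0], 0],
  [[0, 0, 0], [0, 0, 0], 0],
  [[0, 0, 0], [0, 0, 0], 0],
  [[0, 0, 0], [0, 0, 0], 0],
  [[0, 0, 0], [0, 0, 0], 0],
  [[0, 0, 0], [0, 0, 0], 0],
])

```text
time: 26.82
tool_pos: [484.7, 120.9, 156.1]
ee_rot: [[1.0, 0.0, 0.0], [0.0, -1.0, -0.0], [0.0, 0.0, -1.0]]
force: [-1.1, -1.9, 1.7]
finger_gap: 0.165
```

Call:
jog_arm([
  [[0, 0, -1], [0, 0, 0], 0],
  [[0, 0, -2], [0, 0, 0], 0],
  [[0, 0, -3], [0, 0, 0], 0],
  [[0, 0, -2], [0, 0, 0], 0],
  [[0, 0, 0], [0, 0, 0], 0],
  [[0, 0, 0], [0, 0, 0], 0],
  [[0, 0, 0], [0, 0, 0], 0],
])

```text
time: 27.4
tool_pos: [484.3, 121.0, 235.8]
ee_rot: [[1.0, 0.0, -0.0], [0.0, -1.0, -0.0], [-0.0, 0.0, -1.0]]
force: [-0.4, 0.1, -1.5]
finger_gap: 0.167
```

```bash
python3 - <<'E'
from plan import *
import meas
st(); snap('top','t19'); 
for c,b in dict(green=(240,155,280,215),red=(320,150,362,212),blue=(328,240,375,297),white=(232,247,278,305)).items():
    try: meas.blocks('t19',{c:b})
    except Exception as e: print(c,e)
plan((511.2,345.3,200),D(-84))
E
```

```text
t 27.4 pos [484.3 121.  235.8] F [-0.38  0.12 -1.46] gap 0.167
[[1.0, 0.0004, -0.0002], [0.0004, -1.0, -0.0005], [-0.0002, 0.0005, -1.0]] [  -5.1   13.3  -18.6  113.     5.2   54.5 -116.2]
t19 green rect [642.9 102.9] [84.1 33.7] dir deg 9.4 stud by rect [664.6 106.5] ring [664.2 107.1] r 13.5 z 28.2
t19 red rect [651.7 -54.8] [33.4 84.2] dir deg -24.4 stud by rect [671.8 -63.9] ring [671.7 -63.8] r 13.9 z 27.9
t19 blue rect [479.  -73.4] [83.7 33.5] dir deg 28.5 stud by rect [498.3 -62.9] ring [498.2 -62.9] r 13.1 z 27.8
t19 white rect [459.6 107.8] [70.9 33.6] dir deg -153.6 stud by rect [439.9  98. ] ring [448.6 102.7] r 14.1 z 28.0
turn total [ 0.04  0.07 -5.98] rows 1 each [ 0.04  0.07 -5.98]
then shift cm (new tool axes) [  5.04 -22.04   3.53] rows 7 each [ 0.721 -3.148  0.504]
shift in old axes [  2.73 -22.44   3.51]
```

View pics/t19.png

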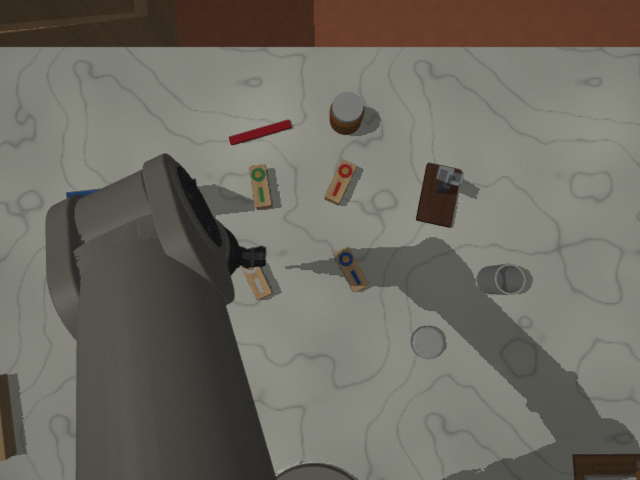

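Call:
jog_arm([
  [[0, 0, 0], [0, 0, -6], 0],
  [[0.5, -2, 0], [0, 0, 0], 0],
  [[0.7, -3.1, 0], [0, 0, 0], 0],
  [[0.7, -3.1, 0], [0, 0, 0], 0],
  [[0.7, -3.1, 0], [0, 0, 0], 0],
  [[0.7, -3.1, 0], [0, 0, 0], 0],
  [[0.7, -3.1, 0], [0, 0, 0], 0],
  [[0.7, -3.1, 1], [0, 0, 0], 0],
  [[0.34, -1.4, 1.5], [0, 0, 0], 0],
  [[0, 0, 1], [0, 0, 0], 0],
  [[0, 0, 0], [0, 0, 0], 0],
  [[0, 0, 0], [0, 0, 0], 0],
  [[0, 0, 0], [0, 0, 0], 0],
  [[0, 0, 0], [0, 0, 0], 0],
  [[0, 0, 0], [0, 0, 0], 0],
])

```text
time: 28.7
tool_pos: [512.4, 344.3, 201.9]
ee_rot: [[0.995, 0.103, 0.001], [0.103, -0.995, -0.0], [0.001, 0.0, -1.0]]
force: [-0.3, -0.6, -0.9]
finger_gap: 0.163
```

```bash
python3 - <<'E'
from plan import *
st();look('w20');plan((511.2,345.3,155),D(-84))
E
```

```text
t 28.7 pos [512.4 344.3 201.9] F [-0.27 -0.57 -0.88] gap 0.163
[[0.9946, 0.1033, 0.0014], [0.1033, -0.9946, -0.0001], [0.0014, 0.0003, -1.0]] [ -23.2   26.7  -22.    99.3   11.7   56.3 -133.7]
turn total [ 0.01 -0.08 -0.06] rows 1 each [ 0.01 -0.08 -0.06]
then shift cm (new tool axes) [-0.11 -0.1   4.68] rows 2 each [-0.053 -0.05   2.34 ]
shift in old axes [-0.11 -0.1   4.68]
```

View pics/w20z.png

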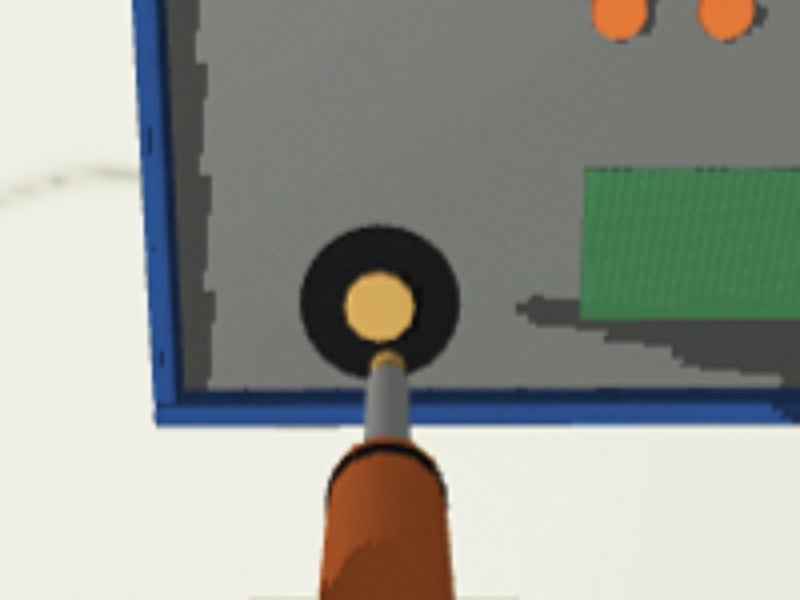

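Call:
jog_arm([
  [[-0.08, -0.04, 1.2], [0, -0.1, 0], 0],
  [[0, 0, 1.2], [0, 0, 0], 0],
  [[0, 0, 0.7], [0, 0, 0], 0],
  [[0, 0, 0.4], [0, 0, 0], 0],
  [[0, 0, 0.4], [0, 0, 0], 0],
  [[0, 0, 0.4], [0, 0, 0], 0],
  [[0, 0, 0.3], [0, 0, 0], 0],
  [[0, 0, 0], [0, 0, 0], 0],
  [[0, 0, 0], [0, 0, 0], 0],
  [[0, 0, 0], [0, 0, 0], 0],
])

```text
time: 29.58
tool_pos: [510.9, 345.3, 155.3]
ee_rot: [[0.995, 0.105, -0.001], [0.105, -0.995, -0.001], [-0.001, 0.001, -1.0]]
force: [-1.2, -2.2, 1.1]
finger_gap: 0.166
```

```bash
python3 - <<'E'
from plan import *
st();look('w21')
E
```

```text
t 29.58 pos [510.9 345.3 155.3] F [-1.22 -2.16  1.08] gap 0.166
[[0.9945, 0.1047, -0.0014], [0.1047, -0.9945, -0.0007], [-0.0015, 0.0005, -1.0]] [ -24.    29.7  -21.3  101.3   13.2   51.5 -135. ]
```

View pics/w21z.png

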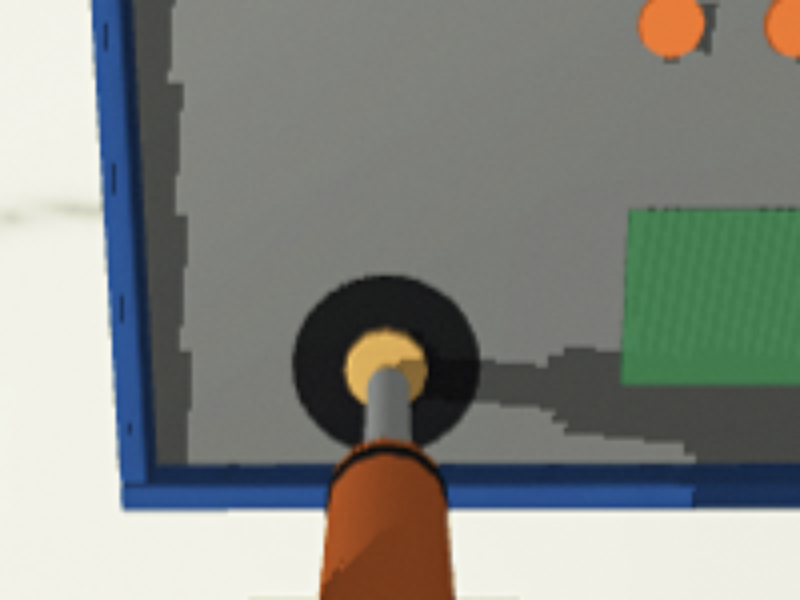

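Call:
jog_arm([
  [[0, 0, 0], [0, 0, 0], 0],
  [[0, 0, 0], [0, 0, 0], 0],
  [[0, 0, 0], [0, 0, 0], 0],
  [[0, 0, 0], [0, 0, 0], 0],
  [[0, 0, 0], [0, 0, 0], 0],
  [[0, 0, 0], [0, 0, 0], 0],
  [[0, 0, 0], [0, 0, 0], 0],
  [[0, 0, 0], [0, 0, 0], 0],
  [[0, 0, 0], [0, 0, 0], 0],
  [[0, 0, 0], [0, 0, 0], 0],
  [[0, 0, 0], [0, 0, 0], 0],
  [[0, 0, 0], [0, 0, 0], 0],
  [[0, 0, 0], [0, 0, 0], 0],
  [[0, 0, 0], [0, 0, 0], 0],
])

```text
time: 30.8
tool_pos: [510.9, 345.3, 155.0]
ee_rot: [[0.994, 0.105, -0.002], [0.105, -0.994, -0.001], [-0.002, 0.0, -1.0]]
force: [-0.5, -1.1, 2.2]
finger_gap: 0.166
```

Call:
jog_arm([
  [[0, 0, -1], [0, 0, 0], 0],
  [[0, 0, -2], [0, 0, 0], 0],
  [[0, 0, -3], [0, 0, 0], 0],
  [[0, 0, -3], [0, 0, 0], 0],
  [[0, 0, -3], [0, 0, 0], 0],
  [[0, 0, -2], [0, 0, 0], 0],
  [[0, 0, 0], [0, 0, 0], 0],
  [[0, 0, 0], [0, 0, 0], 0],
])

```text
time: 31.47
tool_pos: [511.7, 346.2, 296.9]
ee_rot: [[0.994, 0.105, 0.002], [0.105, -0.994, 0.002], [0.002, -0.002, -1.0]]
force: [0.3, -0.3, -0.8]
finger_gap: 0.167
```

```bash
python3 - <<'E'
from plan import *
st(); snap('top','t22'); 
x,y,xx,yy=470,255,540,305
p,d,m=load('t22');W=cloud(d,m)[y:yy,x:xx]; t=W[(d[y:yy,x:xx]>0)&(W[...,2]>86)&(W[...,2]<95)]
print(cv2.minEnclosingCircle(t[:,:2].astype(np.float32)))
plan((457.2,-349,300),D(-84))
E
```

```text
t 31.47 pos [511.7 346.2 296.9] F [ 0.26 -0.31 -0.84] gap 0.167
[[0.9945, 0.1049, 0.0016], [0.1049, -0.9945, 0.0019], [0.0018, -0.0017, -1.0]] [ -22.4   21.7  -23.    93.5    9.    66.5 -131.5]
((457.7146301269531, -350.177001953125), 28.178380966186523)
turn total [0.   0.05 0.02] rows 1 each [0.   0.05 0.02]
then shift cm (new tool axes) [-12.62  68.51  -0.48] rows 19 each [-0.664  3.606 -0.025]
shift in old axes [-12.64  68.5   -0.47]
```

Call:
jog_arm([
  [[-0.4, 2, 0], [0, 0, 0], 0],
  [[-0.66, 3.6, 0], [0, 0, 0], 0],
  [[-0.66, 3.6, 0], [0, 0, 0], 0],
  [[-0.66, 3.6, 0], [0, 0, 0], 0],
  [[-0.66, 3.6, 0], [0, 0, 0], 0],
  [[-0.66, 3.6, 0], [0, 0, 0], 0],
  [[-0.66, 3.6, 0], [0, 0, 0], 0],
  [[-0.66, 3.6, 0], [0, 0, 0], 0],
  [[-0.66, 3.6, 0], [0, 0, 0], 0],
  [[-0.66, 3.6, 0], [0, 0, 0], 0],
  [[-0.66, 3.6, 0], [0, 0, 0], 0],
  [[-0.66, 3.6, 0], [0, 0, 0], 0],
  [[-0.66, 3.6, 0], [0, 0, 0], 0],
  [[-0.66, 3.6, 0], [0, 0, 0], 0],
  [[-0.66, 3.6, 0], [0, 0, 0], 0],
  [[-0.66, 3.6, 0], [0, 0, 0], 0],
  [[-0.66, 3.6, 0], [0, 0, 0], 0],
  [[-0.66, 3.6, 0], [0, 0, 0], 0],
  [[-0.6, 3, 0], [0, 0, 0], 0],
  [[-0.4, 2.3, 0], [0, 0, 0], 0],
])

```text
time: 33.18
tool_pos: [455.5, -351.9, 293.8]
ee_rot: [[0.995, 0.102, -0.004], [0.102, -0.995, -0.0], [-0.004, -0.0, -1.0]]
force: [0.1, -0.2, -1.2]
finger_gap: 0.167
```

Call:
jog_arm([
  [[0, 0, 0], [0, 0, 0], 0],
  [[0, 0, 0], [0, 0, 0], 0],
  [[0, 0, 0], [0, 0, 0], 0],
  [[0, 0, 0], [0, 0, 0], 0],
  [[0, 0, 0], [0, 0, 0], 0],
])

```text
time: 33.6
tool_pos: [457.8, -347.6, 295.2]
ee_rot: [[0.994, 0.107, -0.002], [0.107, -0.994, 0.0], [-0.002, -0.0, -1.0]]
force: [-0.0, -0.0, -0.2]
finger_gap: 0.166
```

```bash
python3 - <<'E'
from plan import *
st();snap('wrist','w23');plan((457.3,-349.3,250),D(-84))
E
```

```text
t 33.6 pos [ 457.8 -347.6  295.2] F [-0.   -0.02 -0.24] gap 0.166
[[0.9943, 0.1069, -0.0019], [0.1069, -0.9943, 0.0001], [-0.0019, -0.0003, -1.0]] [ 30.3  15.9   0.8 100.6  -0.2  63.6 -52.7]
turn total [-0.    0.1   0.13] rows 1 each [-0.    0.1   0.13]
then shift cm (new tool axes) [-0.06  0.15  4.54] rows 2 each [-0.029  0.073  2.269]
shift in old axes [-0.05  0.15  4.54]
```

View pics/w23.png

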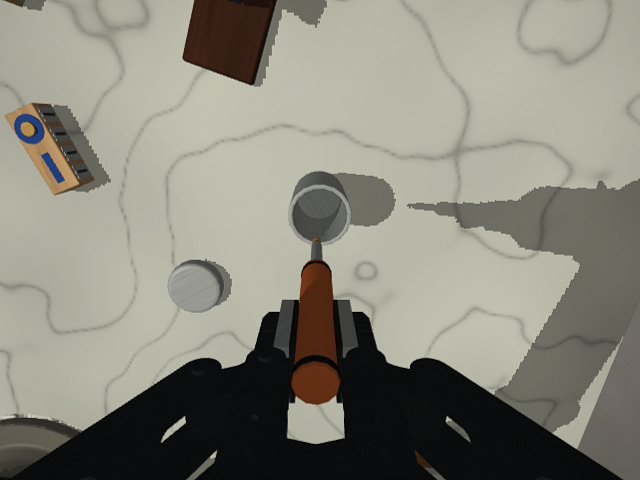

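Call:
jog_arm([
  [[-0.04, 0.15, 2], [0, 0, 0], 0],
  [[0, 0, 2.5], [0, 0, 0], 0],
  [[0, 0, 1.5], [0, 0, 0], 0],
  [[0, 0, 0.5], [0, 0, 0], 0],
  [[0, 0, 0], [0, 0, 0], 0],
  [[0, 0, 0], [0, 0, 0], 0],
  [[0, 0, 0], [0, 0, 0], 0],
  [[0, 0, 0], [0, 0, 0], 0],
])

```text
time: 34.32
tool_pos: [457.7, -350.9, 231.8]
ee_rot: [[0.994, 0.105, 0.0], [0.105, -0.994, -0.002], [0.0, 0.002, -1.0]]
force: [0.3, 0.4, -0.5]
finger_gap: 0.167
```

```bash
python3 - <<'E'
from plan import *
st();look('w24');plan((457.3,-349.3,133),D(-84))
E
```

```text
t 34.32 pos [ 457.7 -350.9  231.8] F [ 0.3   0.37 -0.49] gap 0.167
[[0.9945, 0.1049, 0.0004], [0.1049, -0.9945, -0.0018], [0.0002, 0.0019, -1.0]] [ 30.7  19.5   0.7 104.5  -0.2  56.  -52.5]
turn total [ 0.1  -0.    0.02] rows 1 each [ 0.1  -0.    0.02]
then shift cm (new tool axes) [-0.02 -0.16  9.87] rows 3 each [-0.005 -0.055  3.29 ]
shift in old axes [-0.02 -0.18  9.87]
```

View pics/w24z.png

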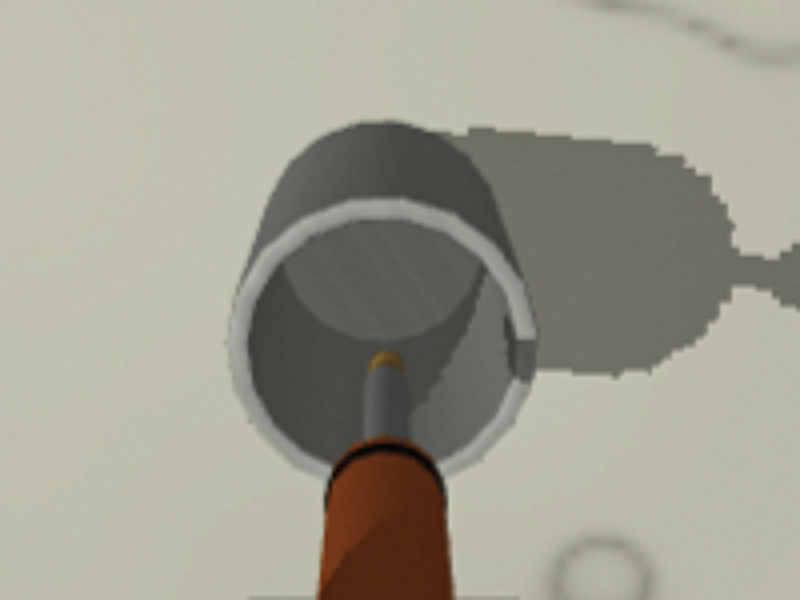

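Call:
jog_arm([
  [[0, -0.1, 1.5], [0, 0, 0], 0],
  [[0, 0, 2], [0, 0, 0], 0],
  [[0, 0, 2], [0, 0, 0], 0],
  [[0, 0, 2], [0, 0, 0], 0],
  [[0, 0, 1], [0, 0, 0], 0],
  [[0, 0, 0.6], [0, 0, 0], 0],
  [[0, 0, 0.4], [0, 0, 0], 0],
  [[0, 0, 0.35], [0, 0, 0], 0],
  [[0, 0, 0], [0, 0, 0], 0],
  [[0, 0, 0], [0, 0, 0], 0],
  [[0, 0, 0], [0, 0, 0], 0],
  [[0, 0, 0], [0, 0, 0], 0],
])

```text
time: 35.37
tool_pos: [457.1, -349.9, 132.7]
ee_rot: [[0.995, 0.105, -0.001], [0.105, -0.995, -0.001], [-0.001, 0.001, -1.0]]
force: [-1.0, 0.3, 0.6]
finger_gap: 0.166
```

```bash
python3 - <<'E'
from plan import *
st();look('w25'); p,d,m=snap('side','s25'); cv2.imwrite('pics/s25z.png',cv2.resize(cv2.cvtColor(p[40:200,300:460],cv2.COLOR_RGB2BGR),None,fx=3.5,fy=3.5))
E
```

```text
t 35.37 pos [ 457.1 -349.9  132.7] F [-0.96  0.31  0.62] gap 0.166
[[0.9945, 0.1047, -0.0007], [0.1047, -0.9945, -0.0012], [-0.0008, 0.0011, -1.0]] [ 3.090e+01  2.650e+01  3.000e-01  1.091e+02 -1.000e-01  4.440e+01
 -5.270e+01]
```

View pics/w25z.png

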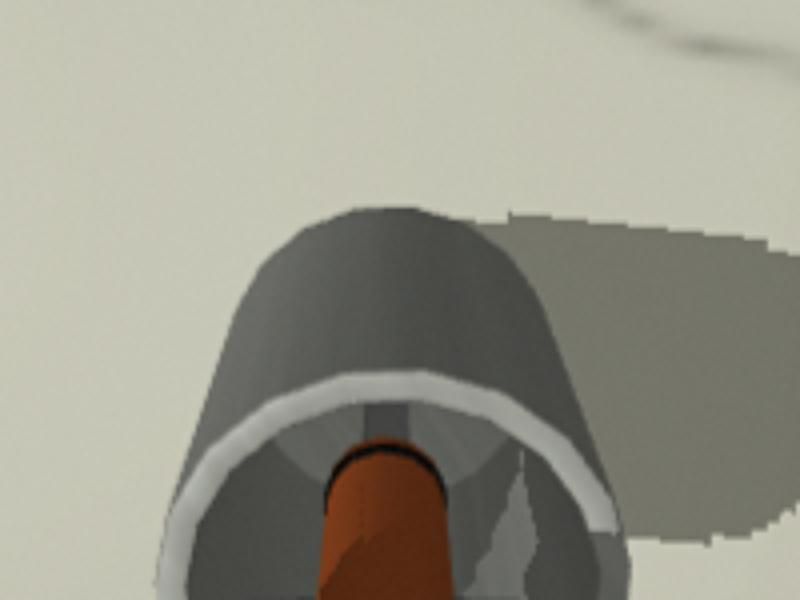

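View pics/s25z.png

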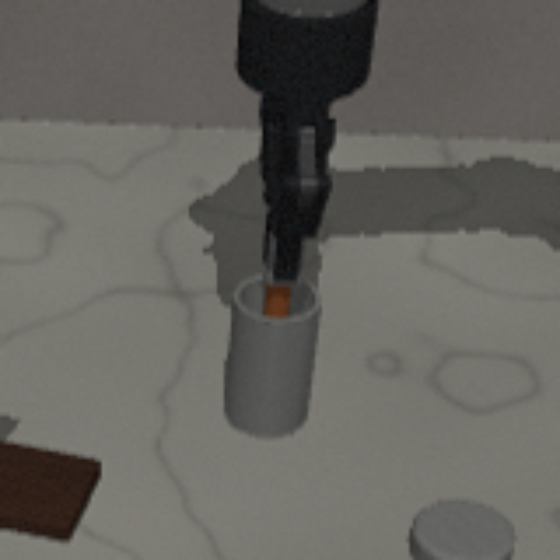

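Call:
jog_arm([
  [[0, 0, 0], [0, 0, 0], 0.3],
  [[0, 0, 0], [0, 0, 0], 0.4],
  [[0, 0, 0], [0, 0, 0], 0.6],
  [[0, 0, 0], [0, 0, 0], 0.8],
  [[0, 0, 0], [0, 0, 0], 1],
  [[0, 0, 0], [0, 0, 0], 1],
  [[0, 0, 0], [0, 0, 0], 1],
  [[0, 0, 0], [0, 0, 0], 1],
  [[0, 0, 0], [0, 0, 0], 1],
  [[0, 0, 0], [0, 0, 0], 1],
  [[0, 0, 0], [0, 0, 0], 1],
  [[0, 0, 0], [0, 0, 0], 1],
])

```text
time: 36.47
tool_pos: [456.8, -349.6, 132.0]
ee_rot: [[0.994, 0.105, -0.002], [0.105, -0.994, -0.001], [-0.002, 0.0, -1.0]]
force: [0.1, -0.0, -0.3]
finger_gap: 1.001
```

```bash
python3 - <<'E'
from plan import *
st();snap('wrist','w26'); p,d,m=snap('side','s26'); cv2.imwrite('pics/s26z.png',cv2.resize(cv2.cvtColor(p[40:200,300:460],cv2.COLOR_RGB2BGR),None,fx=3.5,fy=3.5))
E
```

```text
t 36.47 pos [ 456.8 -349.6  132. ] F [ 0.05 -0.01 -0.29] gap 1.001
[[0.9945, 0.1048, -0.0016], [0.1048, -0.9945, -0.0006], [-0.0017, 0.0004, -1.0]] [ 3.090e+01  2.650e+01  3.000e-01  1.092e+02 -1.000e-01  4.440e+01
 -5.270e+01]
```

View pics/w26.png

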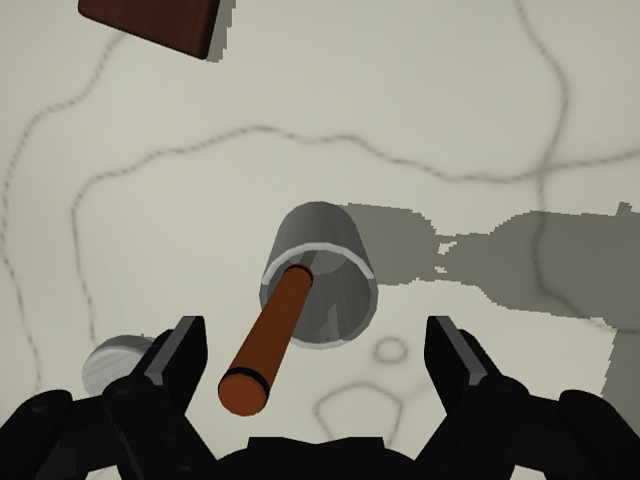

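View pics/s26z.png

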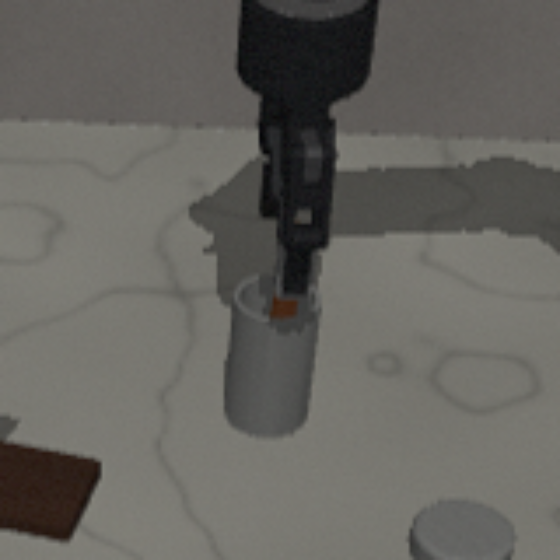

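Call:
jog_arm([
  [[0, -0.5, -0.2], [0, 0, 0], 1],
  [[0, 0, -1], [0, 0, 0], 1],
  [[0, 0, -1.5], [0, 0, 0], 1],
  [[0, 0, -2], [0, 0, 0], 1],
  [[0, 0, -2], [0, 0, 0], 1],
  [[0, 0, -2], [0, 0, 0], 1],
  [[0, 0, -3], [0, 0, 0], 1],
  [[0, 0, -3], [0, 0, 0], 1],
  [[0, 0, -2], [0, 0, 0], 1],
  [[0, 0, 0], [0, 0, 0], 1],
  [[0, 0, 0], [0, 0, 0], 1],
])

```text
time: 37.48
tool_pos: [457.0, -344.7, 301.1]
ee_rot: [[0.994, 0.105, 0.001], [0.105, -0.994, -0.002], [0.001, 0.003, -1.0]]
force: [0.3, -0.8, -1.0]
finger_gap: 0.999
```

```bash
python3 - <<'E'
from plan import *
st();snap('wrist','w27'); p,d,m=snap('side','s27'); W=cloud(d,m);hsv=cv2.cvtColor(p,cv2.COLOR_RGB2HSV)
o=(hsv[...,0]<15)&(hsv[...,1]>150)&(hsv[...,2]>70)&(W[...,2]>85)&(abs(W[...,0]-457)<60)&(abs(W[...,1]+349)<60)&(d>0)
Q=W[o];c=Q.mean(0);V=np.linalg.svd(Q-c)[2][0];V*=np.sign(V[2]);print(len(Q),c,V,np.arccos(V[2]),'tip est at z4',c-V*(c[2]-4)/V[2],Q.max(0))
cv2.imwrite('pics/s27z.png',cv2.resize(cv2.cvtColor(p[40:200,300:460],cv2.COLOR_RGB2BGR),None,fx=3.5,fy=3.5))
E
```

```text
t 37.48 pos [ 457.  -344.7  301.1] F [ 0.32 -0.84 -1.02] gap 0.999
[[0.9945, 0.1049, 0.0015], [0.1049, -0.9945, -0.0024], [0.0012, 0.0026, -1.0]] [ 30.1  15.3   0.8 100.6  -0.2  63.9 -53. ]
147 [ 452.54434179 -323.15306064  124.20362114] [-0.04914224  0.07858734  0.99569527] 0.09282049676107183 tip est at z4 [ 458.47695582 -332.64038364    4.        ] [ 459.45157649 -315.31647175  153.19406551]
```

View pics/w27.png

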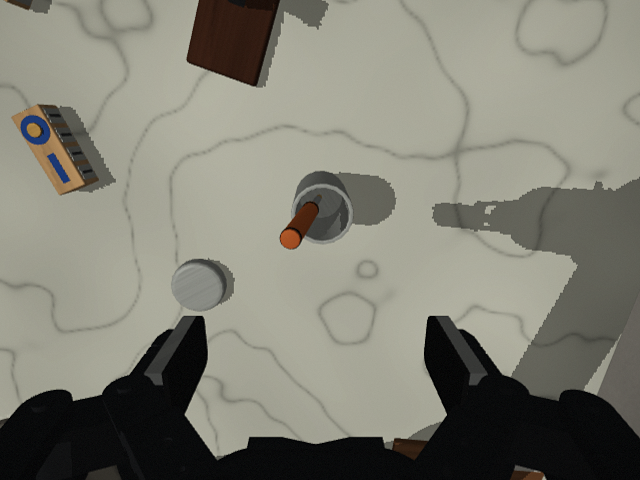

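View pics/s27z.png

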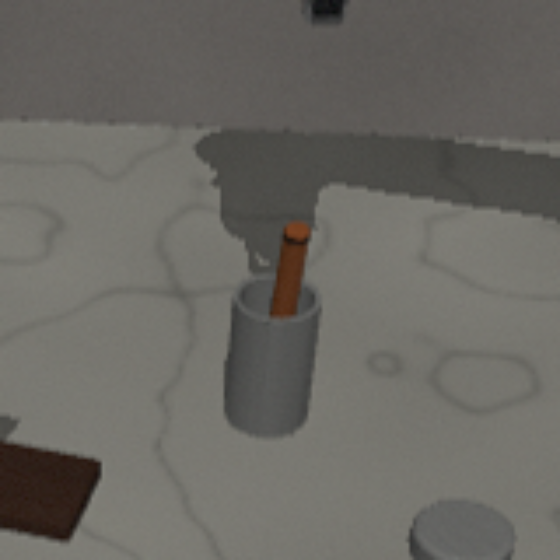

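```bash
python3 - <<'E'
from plan import *
plan((672.5,318,300),D(-84))
E
```

```text
turn total [-0.01  0.13  0.03] rows 1 each [-0.01  0.13  0.03]
then shift cm (new tool axes) [ 28.44 -63.59  -0.14] rows 19 each [ 1.497 -3.347 -0.007]
shift in old axes [ 28.47 -63.57  -0.19]
```

Call:
jog_arm([
  [[1.0, -2.2, 0], [0, 0.1, 0], 0],
  [[1.5, -3.35, 0], [0, 0, 0], 0],
  [[1.5, -3.35, 0], [0, 0, 0], 0],
  [[1.5, -3.35, 0], [0, 0, 0], 0],
  [[1.5, -3.35, 0], [0, 0, 0], 0],
  [[1.5, -3.35, 0], [0, 0, 0], 0],
  [[1.5, -3.35, 0], [0, 0, 0], 0],
  [[1.5, -3.35, 0], [0, 0, 0], 0],
  [[1.5, -3.35, 0], [0, 0, 0], 0],
  [[1.5, -3.35, 0], [0, 0, 0], 0],
  [[1.5, -3.35, 0], [0, 0, 0], 0],
  [[1.5, -3.35, 0], [0, 0, 0], 0],
  [[1.5, -3.35, 0], [0, 0, 0], 0],
  [[1.5, -3.35, 0], [0, 0, 0], 0],
  [[1.5, -3.35, 0], [0, 0, 0], 0],
  [[1.5, -3.35, 0], [0, 0, 0], 0],
  [[1.5, -3.35, 0], [0, 0, 0], 0],
  [[1.5, -3.35, 0], [0, 0, 0], 0],
  [[1.5, -3.35, 0], [0, 0, 0], 0],
  [[0.5, -1.1, 0], [0, 0, 0], 0],
])

```text
time: 39.25
tool_pos: [671.6, 324.5, 296.0]
ee_rot: [[0.994, 0.111, -0.004], [0.111, -0.994, 0.002], [-0.004, -0.002, -1.0]]
force: [-1.5, 0.6, -0.4]
finger_gap: -0.002
```

Call:
jog_arm([
  [[0, 0, 0], [0, 0, 0], 0],
  [[0, 0, 0], [0, 0, 0], 0],
  [[0, 0, 0], [0, 0, 0], 0],
  [[0, 0, 0], [0, 0, 0], 0],
  [[0, 0, 0], [0, 0, 0], 0],
])

```text
time: 39.67
tool_pos: [673.7, 315.6, 299.0]
ee_rot: [[0.995, 0.102, 0.001], [0.102, -0.995, -0.001], [0.0, 0.001, -1.0]]
force: [0.5, 0.2, 0.9]
finger_gap: 0.003
```

```bash
python3 - <<'E'
from plan import *
st();plan((672.5,318,177),D(-83.6));snap('wrist','w28');snap('side','s28')
p,d,m=load('w28');W=cloud(d,m)
b=(p[...,2].astype(int)>p[...,0]+40)&(W[...,2]>50)&(d>0)
q=W[b]; rel=q-np.array([622.8,312.5,36]); aa=rel[:,:2]@np.array([.9938,.111])
for z0 in range(20,135,15):
    k=abs(rel[:,2]-z0)<4
    if k.sum()>5: print(z0+36,k.sum(),aa[k].min().round(1),aa[k].max().round(1))
E
```

```text
t 39.67 pos [673.7 315.6 299. ] F [0.5  0.21 0.88] gap 0.003
[[0.9948, 0.1023, 0.0005], [0.1023, -0.9948, -0.0014], [0.0004, 0.0014, -1.0]] [ -21.3   33.2  -14.1   74.3    8.1   73.4 -119.7]
turn total [ 0.08 -0.02 -0.53] rows 1 each [ 0.08 -0.02 -0.53]
then shift cm (new tool axes) [-0.09 -0.26 12.2 ] rows 4 each [-0.023 -0.064  3.051]
shift in old axes [-0.1  -0.27 12.2 ]
56 813 14.5 18.9
71 914 10.3 14.6
86 1016 5.3 10.6
101 1130 1.2 6.0
116 1272 -3.1 1.7
131 1453 -7.2 -1.7
146 1397 -12.0 -6.3
161 2850 -35.9 -10.7
```

View pics/w28.png

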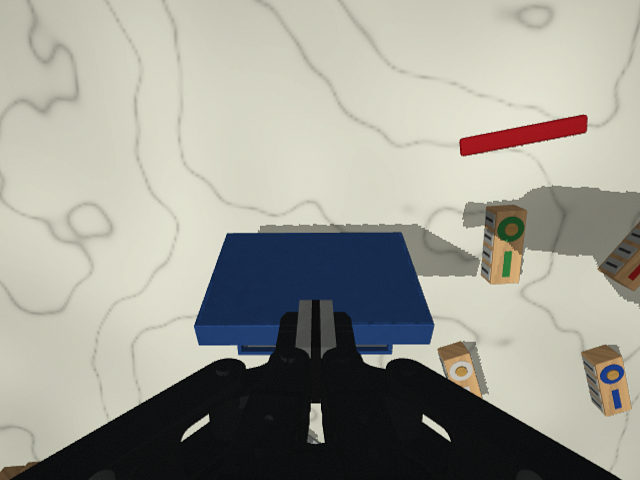

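View pics/s28.png

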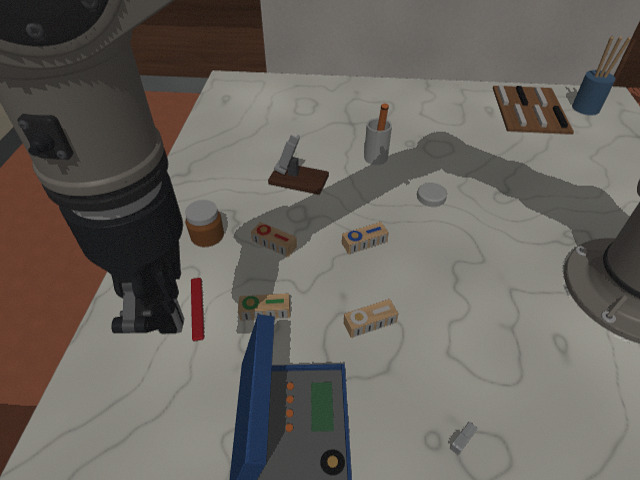

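Call:
jog_arm([
  [[0, -0.2, 2], [0, 0, -0.5], 0],
  [[0, 0, 3], [0, 0, 0], 0],
  [[0, 0, 3], [0, 0, 0], 0],
  [[0, 0, 2.7], [0, 0, 0], 0],
  [[0, 0, 1.5], [0, 0, 0], 0],
  [[0, 0, 0], [0, 0, 0], 0],
  [[0, 0, 0], [0, 0, 0], 0],
  [[-1.5, 0, 0], [0, 0, 0], 0],
  [[-1.5, 0, 0], [0, 0, 0], 0],
  [[-1.0, 0, 0], [0, 0, 0], 0],
  [[-0.5, 0, 0], [0, 0, 0], 0],
  [[0, 0, 0], [0, 0, 0], 0],
  [[0, 0, 0], [0, 0, 0], 0],
])

```text
time: 40.85
tool_pos: [629.5, 315.0, 178.6]
ee_rot: [[0.994, 0.113, 0.003], [0.113, -0.994, 0.001], [0.003, -0.001, -1.0]]
force: [0.2, -0.5, 0.2]
finger_gap: -0.001
```

```bash
cat >> plan.py <<'E'
def tf():
    s=manip.state(); r=np.array(s['tool_pos'])-[622.8,312.5,0]
    print('a,e,z',round(r[0]*.9938+r[1]*.111,1),round(-r[0]*.111+r[1]*.9938,1),round(r[2],1),'F',np.round(s['force'],1),'t',s['time'])
E
python3 -c "
from plan import *
tf()"
```

```text
a,e,z 6.9 1.7 178.6 F [ 0.2 -0.5  0.2] t 40.85
```

Call:
jog_arm([
  [[-0.5, 0, 0.1], [0, 0, 0], 0],
  [[-0.5, 0, 0.15], [0, 0, 0], 0],
  [[-1.0, 0, 0.2], [0, 0, 0], 0],
  [[-1.0, 0, 0.2], [0, 0, 0], 0],
  [[-1.0, 0, 0.25], [0, 0, 0], 0],
  [[-1.0, 0, 0.5], [0, 0, 0], 0],
  [[-1.0, 0, 0.6], [0, 0, 0], 0],
  [[0, 0, 0], [0, 0, 0], 0],
])

```text
time: 41.52
tool_pos: [566.6, 307.5, 155.6]
ee_rot: [[0.993, 0.115, -0.002], [0.115, -0.993, -0.002], [-0.003, 0.001, -1.0]]
force: [-0.2, 0.2, -0.1]
finger_gap: 0.004
```

```bash
python3 -c "
from plan import *
tf(); snap('side','s30')"
```

```text
a,e,z -56.4 1.3 155.6 F [-0.2  0.2 -0.1] t 41.5167
```

View pics/s30.png

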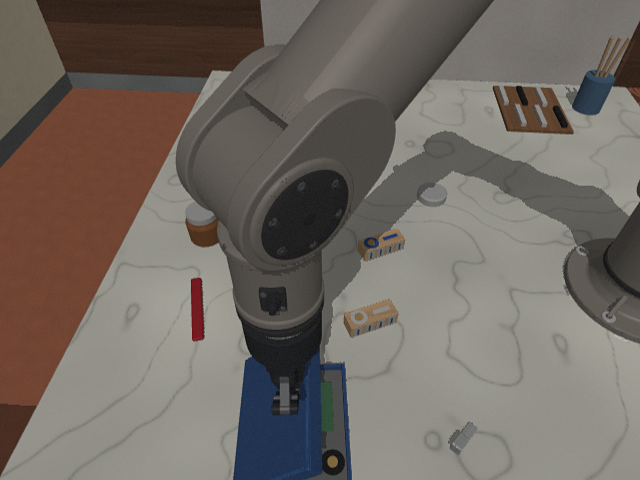

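Call:
jog_arm([
  [[-0.75, 0, 0.6], [0, 0, 0], 0],
  [[-0.75, 0, 0.6], [0, 0, 0], 0],
  [[-0.75, 0, 0.9], [0, 0, 0], 0],
  [[-0.75, 0, 0.9], [0, 0, 0], 0],
  [[-0.55, 0, 1.0], [0, 0, 0], 0],
  [[-0.55, 0, 1.0], [0, 0, 0], 0],
  [[-0.4, 0, 0.9], [0, 0, 0], 0],
  [[-0.2, 0, 0.7], [0, 0, 0], 0],
  [[0, 0, 0], [0, 0, 0], 0],
  [[0, 0, 0], [0, 0, 0], 0],
])

```text
time: 42.4
tool_pos: [521.8, 302.1, 90.0]
ee_rot: [[0.994, 0.114, -0.001], [0.114, -0.994, -0.001], [-0.001, 0.001, -1.0]]
force: [0.0, -0.5, -0.2]
finger_gap: 0.0
```

```bash
python3 -c "
from plan import *
tf(); snap('side','s31')"
```

```text
a,e,z -101.5 0.9 90.0 F [ 0.  -0.5 -0.2] t 42.4
```

View pics/s31.png

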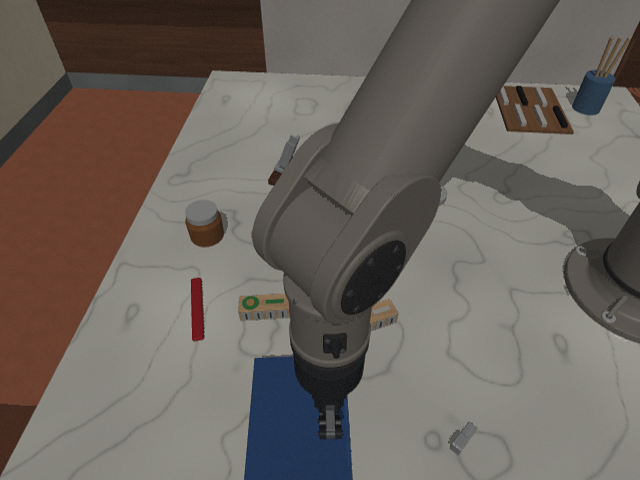

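Shell nearly down; press on to closed in small steps, watching the force.

Call:
jog_arm([
  [[0, 0, 0.3], [0, 0, 0], 0],
  [[0, 0, 0.2], [0, 0, 0], 0],
  [[0, 0, 0.15], [0, 0, 0], 0],
  [[0, 0, 0], [0, 0, 0], 0],
  [[0, 0, 0], [0, 0, 0], 0],
  [[0, 0, 0], [0, 0, 0], 0],
])

```text
time: 42.95
tool_pos: [522.2, 302.4, 84.2]
ee_rot: [[0.994, 0.113, 0.0], [0.113, -0.994, -0.0], [0.0, 0.0, -1.0]]
force: [-0.2, 0.4, 0.1]
finger_gap: 0.002
```

```bash
python3 -c "
from plan import *
tf()"
```

```text
a,e,z -101.1 1.1 84.2 F [-0.2  0.4  0.1] t 42.95
```

Call:
jog_arm([
  [[0, 0, 0.15], [0, 0, 0], 0],
  [[0, 0, 0.1], [0, 0, 0], 0],
  [[0, 0, 0], [0, 0, 0], 0],
  [[0, 0, 0], [0, 0, 0], 0],
  [[0, 0, 0], [0, 0, 0], 0],
])

```text
time: 43.37
tool_pos: [522.4, 302.5, 83.0]
ee_rot: [[0.994, 0.113, 0.001], [0.113, -0.994, -0.0], [0.001, 0.001, -1.0]]
force: [-2.3, -2.0, 11.5]
finger_gap: -0.003
```

Call:
jog_arm([
  [[0, 0, -0.5], [0, 0, 0], 0],
  [[0, 0, -2], [0, 0, 0], 0],
  [[0, 0, -3], [0, 0, 0], 0],
  [[0, 0, -3], [0, 0, 0], 0],
  [[0, 0, -3], [0, 0, 0], 0],
  [[0, 0, -3], [0, 0, 0], 0],
  [[0, 0, -3], [0, 0, 0], 0],
  [[0, 3, 0], [0, 0, 0], 0],
  [[0, 3, 0], [0, 0, 0], 0],
  [[0, 3, 0], [0, 0, 0], 0],
  [[0, 3, 0], [0, 0, 0], 0],
  [[0, 3, 0], [0, 0, 0], 0],
  [[0, 3, 0], [0, 0, 0], 0],
  [[0, 3, 0], [0, 0, 0], 0],
  [[0, 3, 0], [0, 0, 0], 0],
  [[0, 0, 0], [0, 0, 0], 0],
  [[0, 0, 0], [0, 0, 0], 0],
  [[0, 0, 0], [0, 0, 0], 0],
])

```text
time: 44.87
tool_pos: [549.2, 64.6, 256.9]
ee_rot: [[0.994, 0.114, 0.0], [0.114, -0.994, 0.0], [0.0, -0.0, -1.0]]
force: [0.6, 0.5, -0.1]
finger_gap: 0.003
```

```bash
python3 - <<'E'
from plan import *
st();snap('side','s33'); p,d,m=snap('top','t33'); W=cloud(d,m)
b=(p[...,2].astype(int)>p[...,0]+20)&(W[...,2]>48)&(W[...,1]>200)&(W[...,2]<90)&(d>0)
q=W[b]; rel=q-np.array([622.8,312.5,0]); aa=rel[:,:2]@np.array([.9938,.111]); print(len(q),np.polyfit(aa,q[:,2],1),q[:,2].min(),q[:,2].max(),aa.min(),aa.max())
E
```

```text
t 44.87 pos [549.2  64.6 256.9] F [ 0.62  0.47 -0.09] gap 0.003
[[0.9935, 0.1136, 0.0003], [0.1136, -0.9935, 0.0001], [0.0003, -0.0001, -1.0]] [  -3.3   16.4  -12.   105.3    3.9   58.6 -100.3]
2993 [4.02625594e-03 5.85175648e+01] 48.15341004399659 62.66925208593045 -129.80883329165263 0.1986664331292828
```

View pics/s33.png

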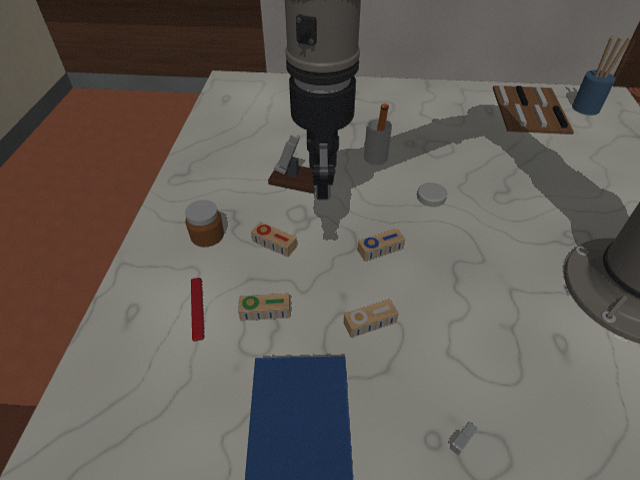

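View pics/t33.png

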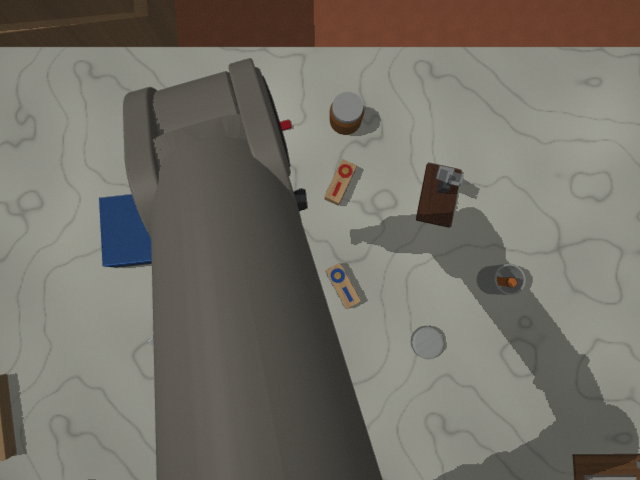

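```bash
python3 - <<'E'
from plan import *
print(manip.job_done()); st()
E
```

```text
the job is handed in; nothing more can be done
None
the job is handed in; nothing more can be done
```

The job is done and handed in after about 45 s of the 200 s allowed; the hand-in gave no verdict.

- **Touches:** I took the probe from its rest and touched the zero pad, then red, green, blue and white, then the zero pad again. No black block was on the table. Each touch was held for over a second at about 1–2 N. The wrist pictures showed the tip on the brass each time; the worst was green, about 2 mm off centre.
- **Probe:** It stands tip down in the upright canister, leaning against the wall. The lean came out at 0.09 rad from a fit and nearer 0.2 rad by eye; both are inside the 0.5 rad limit. The one rough estimate of the tip position was about 17 mm off the canister's centre, against the 24 mm allowed.
- **Shell:** It is closed. The measured slope of its top is 0.004 rad, with the outer face at about 58 mm.
- **Blocks and other objects:** All four blocks lie flat. The blue block was knocked a few centimetres aside after its touch; the arm did not touch it. The jar, key cover, clip and screw top look unmoved in the last pictures, but I did not measure them. The gripper was clear of everything at hand-in.

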